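# Load the slide-staining carriage and push it home

## Task

Load the carriage: feel which end of each grey float is the heavy one and stand every float upright, heavy end down, in the carriage's low-walled pan, and put every tabbed slide carrier fully down into an empty slot of the carriage's rack. Only when all of it is loaded, push the carriage along its bed until it clicks fully home, with everything still standing in place. Leave the pots and the capped tube where they are.

Things in the scene. Friction and masses are not known exactly. Their poses are not given: they have to be found in the camera images.
- float0_c (a point): grey float: square bar 38 x 38 mm, 90 mm long, both ends domed alike, 240 g. Most weight is in ONE end, which looks no different and changes from start to start. It stands by itself only on its heavy end (rocks back upright); on its light end it topples. Starts lying on the bench. This point: its centre; x axis along its length, not telling the heavy end. May be absent.
- float1_c (a point): another float, same as float0
- float2_c (a point): another float, same as float0
- float0: the same float. Held by the middle of its length, the heavy end pulls down with about 0.05 N m. Same axes; origin on the middle of one long side, 19 mm from the centre. Dome radius of the ends 45 mm
- float1: the same float. Held by the middle of its length, the heavy end pulls down with about 0.05 N m. Same axes; origin on the middle of one long side, 19 mm from the centre. Dome radius of the ends 45 mm
- float2: the same float. Held by the middle of its length, the heavy end pulls down with about 0.05 N m. Same axes; origin on the middle of one long side, 19 mm from the centre. Dome radius of the ends 45 mm
- slide0_c (a point): slide carrier: greenish glass plate 64 mm wide (x axis), 5 mm thick (y axis), 60 mm high, with a black grip tab 30 mm wide, 10 mm thick, 30 mm high on the middle of its top edge, 70 g. Starts upright in a slot 7 mm wide, 24 mm deep of the steel drain rack. This point: its centre, 45 mm above its foot and 45 mm below the tab's top; z up. May be absent.
- slide1_c (a point): another slide carrier, same as slide0; the two start 64 mm apart along their y axes
- drain: fixed steel drain rack 90 x 120 mm in which the carriers start, its slot walls reaching 30 mm above the bench; origin under its centre, slots run along its x axis, floor of the slots 6 mm above the bench
- bay0 (a point): bay 0 of the carriage's pan, in the middle of its floor (22 mm above the bench); the pan is three bays in a row along y, each 86 mm (x) by 69 mm (y) inside, with walls and dividers 12 mm high and 3 mm thick; each bay takes one float. The bay centres are 72 mm apart. Its y axis: the way home; z up.
- bay1 (a point): bay 1 of the carriage's pan, in the middle of its floor (22 mm above the bench); the pan is three bays in a row along y, each 86 mm (x) by 69 mm (y) inside, with walls and dividers 12 mm high and 3 mm thick; each bay takes one float. The bay centres are 72 mm apart. Its y axis: the way home; z up.
- bay2 (a point): bay 2 of the carriage's pan, in the middle of its floor (22 mm above the bench); the pan is three bays in a row along y, each 86 mm (x) by 69 mm (y) inside, with walls and dividers 12 mm high and 3 mm thick; each bay takes one float. The bay centres are 72 mm apart. Its y axis: the way home; z up.
- slot0 (a point): an empty slot of the carriage's white rack, in the middle of its floor (22 mm above the bench): 8 mm wide along y, 76 mm long along x, 22 mm deep with rounded mouth; on each side, 16 mm away along y, stands a fixed greenish glass plate 5 mm thick and 60 mm high without tab, as high as the carrier's plate. Its y axis: the way home; z up.
- slot1 (a point): an empty slot of the carriage's white rack, in the middle of its floor (22 mm above the bench): 8 mm wide along y, 76 mm long along x, 22 mm deep with rounded mouth; on each side, 16 mm away along y, stands a fixed greenish glass plate 5 mm thick and 60 mm high without tab, as high as the carrier's plate. Its y axis: the way home; z up.
- push_plate (a point): middle of the outer (pushing) face of the upright black plate on the carriage's near end: 40 mm wide (x), 12 mm thick (y), its top 83 mm and its foot 8 mm above the bench, this point 65 mm above the bench. Push it towards +y of this point. Its y axis: the way home; z up.
- carriage (a joint): travel of the carriage along its bed, m: starts between 0 and 0.025, fully home 0.080. It drags with about 0.6 N; from about 0.063 a sprung roller resists with some 5 N, past 0.075 it snaps the carriage on to 0.080 and holds it there against a stop.
- pot0: bystander: small closed round specimen pot, 49 mm wide, 26 mm high, origin under its centre
- pot1: bystander: two such pots stacked, 52 mm high
- pot2: bystander pot like pot0
- pot3: bystander pot like pot0
- pot4: bystander pot like pot0
- tube: bystander: capped tube 105 mm long and 34 mm thick lying down, origin under its middle
Mind the look-alikes: they are no part of the job. What is shaped like the float2 but turquoise is not meant. Leave any red look-alike of the float1 alone.

How it is judged:
On the way:
1. every float stands in the pan and every carrier is in a slot before the carriage is pushed home ((angle between float0_c's own x axis and vertical below 0.2 rad or angle between float0_c's own x axis and vertical above 2.94 rad) and x of float0_c in the frame of bay1 between -0.045 and 0.045 m and y of float0_c in the frame of bay1 between -0.107 and 0.107 m and z of float0_c in the frame of bay1 between 0.038 and 0.052 m and linear speed of each of float0, float1, float2 below 0.05 m/s and (angle between float1_c's own x axis and vertical below 0.2 rad or angle between float1_c's own x axis and vertical above 2.94 rad) and x of float1_c in the frame of bay1 between -0.045 and 0.045 m and y of float1_c in the frame of bay1 between -0.107 and 0.107 m and z of float1_c in the frame of bay1 between 0.038 and 0.052 m and (angle between float2_c's own x axis and vertical below 0.2 rad or angle between float2_c's own x axis and vertical above 2.94 rad) and x of float2_c in the frame of bay1 between -0.045 and 0.045 m and y of float2_c in the frame of bay1 between -0.107 and 0.107 m and z of float2_c in the frame of bay1 between 0.038 and 0.052 m and ((horizontal distance between slide0_c and slot0 below 0.012 m and z of slide0_c in the frame of slot0 below 0.049 m) or (horizontal distance between slide0_c and slot1 below 0.012 m and z of slide0_c in the frame of slot1 below 0.049 m)) and angle between each of slide0_c, slide1_c's own z axis and vertical below 0.25 rad and angle between the y axis of each of slide0_c, slide1_c and the y axis of slot0, either way round below 0.2 rad and ((horizontal distance between slide1_c and slot0 below 0.012 m and z of slide1_c in the frame of slot0 below 0.049 m) or (horizontal distance between slide1_c and slot1 below 0.012 m and z of slide1_c in the frame of slot1 below 0.049 m)) and value of joint carriage below 0.06 m), for 0.2 s.
At the end, for the whole second after the job is handed in: the carriage is home (within 4 mm of its stop), every float stands in the pan within 0.2 rad of upright and at rest, every slide carrier is down in an empty slot (centre within 12 mm of the slot's middle sideways, foot within 4 mm of the slot's floor, tilt under 0.25 rad) ((angle between float0_c's own x axis and vertical below 0.2 rad or angle between float0_c's own x axis and vertical above 2.94 rad) and x of float0_c in the frame of bay1 between -0.045 and 0.045 m and y of float0_c in the frame of bay1 between -0.107 and 0.107 m and z of float0_c in the frame of bay1 between 0.038 and 0.052 m and linear speed of each of float0, float1, float2 below 0.05 m/s and (angle between float1_c's own x axis and vertical below 0.2 rad or angle between float1_c's own x axis and vertical above 2.94 rad) and x of float1_c in the frame of bay1 between -0.045 and 0.045 m and y of float1_c in the frame of bay1 between -0.107 and 0.107 m and z of float1_c in the frame of bay1 between 0.038 and 0.052 m and (angle between float2_c's own x axis and vertical below 0.2 rad or angle between float2_c's own x axis and vertical above 2.94 rad) and x of float2_c in the frame of bay1 between -0.045 and 0.045 m and y of float2_c in the frame of bay1 between -0.107 and 0.107 m and z of float2_c in the frame of bay1 between 0.038 and 0.052 m and ((horizontal distance between slide0_c and slot0 below 0.012 m and z of slide0_c in the frame of slot0 below 0.049 m) or (horizontal distance between slide0_c and slot1 below 0.012 m and z of slide0_c in the frame of slot1 below 0.049 m)) and angle between each of slide0_c, slide1_c's own z axis and vertical below 0.25 rad and angle between the y axis of each of slide0_c, slide1_c and the y axis of slot0, either way round below 0.2 rad and ((horizontal distance between slide1_c and slot0 below 0.012 m and z of slide1_c in the frame of slot0 below 0.049 m) or (horizontal distance between slide1_c and slot1 below 0.012 m and z of slide1_c in the frame of slot1 below 0.049 m)) and value of joint carriage above 0.076 m); the robot touches nothing.
It fails at once if a pot or the tube is moved more than 5 cm (distance of any of pot0, pot1, pot2, pot3, pot4, tube from where it was at the start of the episode above 0.05 m).
Of float0, float1, float2 only 2 to 3 are there at a start; the rules pass over those that are not, and their reading is None.
Of slide0, slide1 only 1 to 2 are there at a start; the rules pass over those that are not, and their reading is None.
At some moment in a run one of float0, float1, float2 may be knocked a few centimetres aside while the robot is not near it.
Once in a run the grip may slacken for a moment while it holds something.
It also fails if it takes over 210 s, if anything falls off the work surface, if the arm or the gripper's body presses on something with over 40 N, if the wrist force passes 120 N, or if a joint passes its speed limit or range.

## Robot

A 6-joint arm with a two-finger parallel gripper is mounted at the origin on the work surface. World frame = base frame: x ahead of the robot, y to its left, z up, the work surface at z = 0. Lengths are in m, angles in rad, forces in N, time in s.
With the tool pointing down it reaches from about 0.35 to 0.8 m from the base axis. Payload 7.3 kg.
Tool frame: the origin (TCP) lies between the finger pads; the fingertips stand 22 mm ahead of it and the grasp point (between the pads) lies 3 mm ahead of it; z points along the fingers, x is the direction in which the jaws open and shut, and the axes are right-handed (so a half turn about z gives the same grasp; the last joint's range is limited). The gripper opens to 85 mm and grips with 20 to 120 N. Pads are 22 mm wide; open, the fingers measure 114 mm over their backs; the gripper's body (76 mm by 85 mm) begins 54 mm behind the grasp point. The pads swing forward as they close: fully open they stand 13 mm farther back than shut.
Start: joints at [-1.251, 0.342, 1.524, -0, 1.275, -0.146], TCP at [0.236, -0.469, 0.253] pointing down, gripper open.
Joint ranges: [-2.53, 2.53], [-0.77, 2.02], [0.04, 2.7], [-1, 4.14], [0.28, 2.66], [-3.11, 3.11]. Speed limits (rad/s): [2.57, 2.57, 3.14, 3.14, 3.14, 3.14].

## Interface

Orientations are given as a rotation vector (axis times angle).
In Python, from workcell import * gives the robot as it stands.
- The arm moves only by the shell command python3 -m handwheel 'ROWS'. ROWS is a JSON object of lists of equal length, an entry for each row: "angular": the turn, a rotation vector about the world's x, y, z in degrees, a list of three; "xyz": the shift along the world's x, y, z in cm, a list of three; "gripper": the finger opening in cm, from 0 to 8.54. A call has exactly 10 rows; each row is the pose to reach, as a shift and turn from the pose commanded when the call began; what a row does not reach only later rows make up. A row lasts 1/8 s, in which the tool goes at most 62.5 mm and 10.7 degrees, less where a joint would pass 70% of its speed; a pose out of reach is approached as far as the arm can. A call with a gripper value outside its range is refused whole. The fingers move at their own pace and stop on an object; the grip force is fixed at half the most. Time passes only in rows, so rows that repeat a pose let the fingers close, or fill a call up. It gives the time, the measured TCP pose, the force and the opening at its end, in the units of the state.
- state(): the state, without advancing time (a new reading comes with each control period).
- grab_frame(name): name is "side" or "top"; returns (picture, depth): 480x640x3 uint8, red, green, blue; 480x640 float32, m along the optical axis (not along the pixel's ray), 0 where there is no reading.
- calibration(name): a dict with "fx", "fy", "cx", "cy" (pixels), "k1" (the pictures are not rectified: a ray, as slopes to the right and down, at radius r is drawn at 1 + k1 r^2 times it, then the intrinsics apply), "R" (3x3) and "t" (3): a world point X has camera coordinates R X + t. Camera axes: x right, y down, z forward; pixel columns grow to the right and rows downward; lengths in m; the calibration is good to about 2 mm. A picture is of the moment at which its call begins. calibration takes no time and is no camera call.
- sign_off(): hands the job in, once; it reports no verdict.
Trained networks look in the newest picture that a camera, given by its name, has taken for a name from the list of things; names that differ only in an ending like _2 or _b are one class to them, and where a whole thing is asked for, a point or a joint stands for the part that bears it (a point fixed in the world has none). Each returns a list of dicts, best first, with "confidence" (0 to 1); they miss things now and then, are a little off and sometimes report something else, mostly with a low value. They report only what shows in the picture. A call takes as long as a camera call. They do not tell look-alikes from the thing itself.
- search_frame(target, camera): "uv" ([column, row] in pixels, amid what is visible of it).
- pinpoint(target, camera): "uv" ([column, row] in pixels: a listed point, or the origin of a listed thing).
The state is a dict: "time_s": time; "qpos": joint angles; "joint_vel": joint speeds; "joint_efforts": joint torques, N m; "position": TCP position; "eef_rot": TCP orientation; "wrist_force": force on the tool from outside, world axes, zero at the start; "moment": the same for the moment, N m; "grip_width": finger opening in m.
Only numpy, scipy, OpenCV 4.12 (cv2) and the standard library are available. Lean on these libraries where they do the work, as an engineer would, in place of code of your own. Each camera call takes 0.05 s, during which the arm holds its last target. There are 200 camera calls.

## Working session

There is one attempt and no reset: what is moved stays moved. The work goes in short steps, Python scripts to look and compute and a shell command to move; the robot and the scene stay as the last step left them, time stands still between calls to the robot, and variables do not carry over. Pictures are saved under pics/ and viewed, about 12 in all and at most 16, crops included, and the job is handed in when it is done.

```bash
ls; mkdir -p pics
cat > h.py <<'E'
from workcell import *
import numpy as np, cv2
def ray(cam,uv):
    c=calibration(cam); K=np.array([[c['fx'],0,c['cx']],[0,c['fy'],c['cy']],[0,0,1.]])
    # k1 convention: drawn = (1+k1 r^2)*ray
    p=cv2.undistortPoints(np.array([[uv]],float),K,np.array([c['k1'],0,0,0.]))[0,0]
    return c,np.array([p[0],p[1],1.])
def at_z(cam,uv,z):
    c,d=ray(cam,uv); R=np.array(c['R']);t=np.array(c['t']); o=-R.T@t; w=R.T@d
    return o+w*(z-o[2])/w[2]
def at_d(cam,uv,D):
    c,d=ray(cam,uv); return np.array(c['R']).T@(d*D-np.array(c['t']))
def cloud(cam,D):
    c=calibration(cam); K=np.array([[c['fx'],0,c['cx']],[0,c['fy'],c['cy']],[0,0,1.]])
    v,u=np.mgrid[0:480,0:640]; p=cv2.undistortPoints(np.stack([u,v],-1).reshape(-1,1,2).astype(float),K,np.array([c['k1'],0,0,0.]))[:,0]
    P=np.c_[p,np.ones(len(p))]*D.reshape(-1,1)
    return ((P-np.array(c['t']))@np.array(c['R'])).reshape(480,640,3)
def snap(cam,name):
    im,D=grab_frame(cam); cv2.imwrite(f'pics/{name}.png',im[:,:,::-1]); np.save(f'pics/{cam}_d.npy',D); np.save(f'pics/{cam}_i.npy',im)
    return im,D
E
python3 - <<'E'
from h import *
for cam in ('top','side'):
    im,D=snap(cam,cam+'0'); c=calibration(cam); print(cam,c['fx'],c['k1'],-np.array(c['R']).T@np.array(c['t']))
    for n in ['float0_c','slide0_c','drain','bay0','bay1','bay2','slot0','slot1','push_plate','pot0','pot1','tube']:
        r=pinpoint(n,cam)
        print(n,[(np.round(x['uv']).astype(int).tolist(),round(x['confidence'],2)) for x in r[:6]])
print(state())
E
```

```text
pics
top 621.0773490737522 -0.04863140947715723 [ 0.2939661  -0.04029065  1.52208986]
float0_c [([293, 276], 0.72)]
slide0_c [([198, 291], 0.56), ([475, 242], 0.35), ([247, 290], 0.26)]
drain [([190, 290], 0.66)]
bay0 [([338, 208], 0.92), ([368, 204], 0.91), ([309, 211], 0.69)]
bay1 [([338, 208], 0.92), ([368, 204], 0.91), ([309, 211], 0.69)]
bay2 [([338, 208], 0.92), ([368, 204], 0.91), ([309, 211], 0.69)]
slot0 [([270, 213], 0.96), ([257, 215], 0.79), ([369, 281], 0.49)]
slot1 [([270, 213], 0.96), ([257, 215], 0.79), ([369, 281], 0.49)]
push_plate [([387, 201], 0.97)]
pot0 [([476, 245], 0.73), ([244, 286], 0.67), ([248, 256], 0.66), ([153, 226], 0.6), ([472, 273], 0.57), ([128, 268], 0.53)]
pot1 [([476, 245], 0.73), ([244, 286], 0.67), ([248, 256], 0.66), ([153, 226], 0.6), ([472, 273], 0.57), ([128, 268], 0.53)]
tube [([151, 229], 0.86)]
side 539.7565152786289 0.029950188083564293 [0.02897462 0.69439655 1.01812344]
float0_c [([340, 300], 0.97)]
slide0_c [([284, 368], 0.78)]
drain [([274, 392], 0.58)]
bay0 [([305, 240], 0.77), ([321, 228], 0.7), ([291, 258], 0.57), ([339, 303], 0.2
[... 528 characters left out ...]
.58)]
{'time_s': 1.3, 'qpos': array([-1.25098594e+00,  3.42002449e-01,  1.52411952e+00,  1.75075564e-05,
        1.27542386e+00, -1.46008646e-01]), 'joint_vel': array([ 3.40563600e-04, -1.08771883e-03, -4.85830598e-04,  6.12876996e-05,
       -2.10382140e-04,  2.25470407e-04]), 'joint_efforts': array([ 1.43640023e-04, -4.33569002e+01, -2.46272957e+01, -1.87972146e-04,
        2.58342343e-04,  7.52172980e-06]), 'position': array([ 0.23582704, -0.46905489,  0.25331341]), 'eef_rot': array([ 2.67417104e+00, -1.64872832e+00,  7.32457887e-05]), 'wrist_force': array([-1.31563974, -0.48762037, -0.72686908]), 'moment': array([-0.01008036, -0.00327703,  0.00461714]), 'grip_width': 0.08546354313561765}
```

Run:
```python
import cv2
a=cv2.imread('pics/top0.png')[170:350,90:530]; cv2.imwrite('pics/top0c.png',cv2.resize(a,None,fx=1.8,fy=1.8,interpolation=cv2.INTER_CUBIC))
```

```text
(no output)
```

View pics/top0c.png

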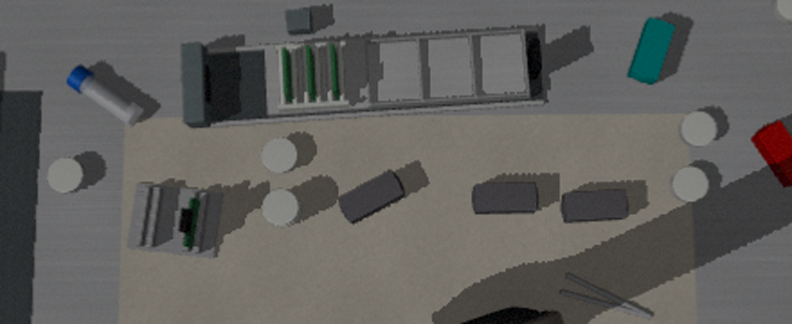

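View pics/side0.png

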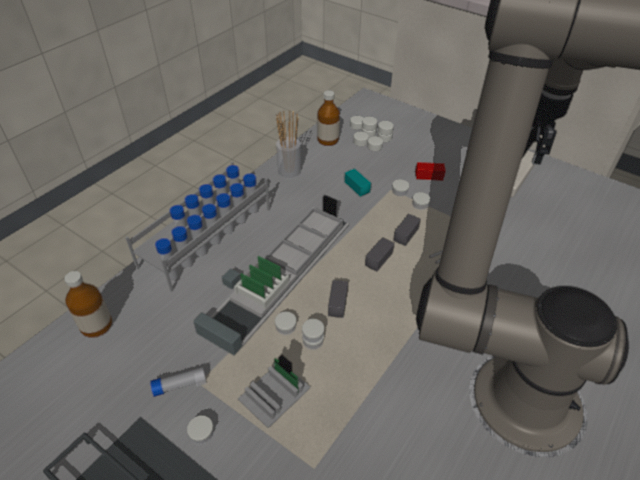

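Top view: three grey floats at crop (370,197), (505,197) and (595,205), one carrier in the drain rack at (187,222), and the carriage with its rack at (310,75) and pan bays at (397..503,65). A pot stack stands between the rack and float A. Next I measure these.

Run:
```python
from h import *
im=np.load('pics/top_i.npy');D=np.load('pics/top_d.npy');P=cloud('top',D)
hsv=cv2.cvtColor(im,cv2.COLOR_RGB2HSV)
for n,(x,y) in dict(fA=(370,197),fB=(505,197),fC=(595,205),slide=(187,222),potN=(280,155),potM=(280,208),teal=(652,50),bay=(503,60)).items():
    u,v=int(90+x/1.8),int(170+y/1.8); print(n,(u,v),P[v,u].round(3),im[v,u])
Z=P[:,:,2]
m=((Z>0.025)&(Z<0.06)&(im.astype(int).max(2)<110)&(im.astype(int).max(2)-im.min(2)<30)).astype(np.uint8)
m[:262]=0;m[300:]=0;m[:,:270]=0;m[:,:][:, 445:]=0
n,l,s,c=cv2.connectedComponentsWithStats(m)
for i in range(1,n):
    if s[i,4]>60:
        Q=P[l==i]; r=cv2.minAreaRect((Q[:,:2]*1000).astype(np.float32)); print('comp',s[i],Q.mean(0).round(3),r, np.median(Q[:,2]))
for n,uv,z in [('bay',(338,208),.022),('bay',(368,204),.022),('bay',(309,211),.022),('slot',(270,213),.022),('slot',(257,215),.022),('plate',(387,201),.065),('slide',(198,291),.051),('drain',(190,290),0)]:
    print(n,at_z('top',uv,z).round(4))
for n,uv,z in [('bay',(305,240),.022),('bay',(321,228),.022),('bay',(291,258),.022),('slot',(259,292),.022),('slot',(266,282),.022),('plate',(328,199),.065),('slide',(284,368),.051),('drain',(274,392),0),('float',(340,300),.019)]:
    print('S',n,at_z('side',uv,z).round(4))
# tab and glass extents
for nm,lo,hi in [('tab',.07,.11),('glass',.04,.07)]:
    q=(Z>lo)&(Z<hi); q[:270]=0;q[320:]=0;q[:,:165]=0;q[:,215:]=0
    Q=P[q]; print(nm,len(Q)); 
    if len(Q)>3: print(cv2.minAreaRect((Q[:,:2]*1000).astype(np.float32)),np.median(Q[:,2]),Q.mean(0))
q=(Z>.06)&(Z<.11); q[:180]=0;q[240:]=0;q[:,:240]=0;q[:,285:]=0
m=q.astype(np.uint8);n,l,s,c=cv2.connectedComponentsWithStats(m)
for i in range(1,n):
    if s[i,4]>10: Q=P[l==i]; print('plate',s[i,4],cv2.minAreaRect((Q[:,:2]*1000).astype(np.float32)),np.median(Q[:,2]))
```

```text
fA (295, 279) [0.453 0.028 0.043] [61 61 63]
fB (370, 279) [ 0.452 -0.151  0.038] [62 59 61]
fC (420, 283) [ 0.441 -0.271  0.041] [62 61 65]
slide (193, 293) [0.416 0.261 0.096] [3 1 1]
potN (245, 256) [0.511 0.151 0.029] [134 135 130]
potM (245, 285) [0.438 0.146 0.056] [135 135 131]
teal (452, 197) [ 0.651 -0.356  0.043] [ 0 89 87]
bay (369, 203) [ 0.643 -0.154  0.021] [117 116 116]
comp [278 264  37  30 580] [0.455 0.027 0.038] ((455.4502258300781, 26.830474853515625), (38.658023834228516, 88.62112426757812), 27.78620719909668) 0.03840288254073114
comp [352 271  37  17 575] [ 0.451 -0.153  0.038] ((451.79376220703125, -152.15353393554688), (38.231685638427734, 87.6417236328125), 1.3912919759750366) 0.03829604802721527
comp [402 275  37  18 583] [ 0.44  -0.271  0.039] ((440.5185241699219, -272.0467834472656), (38.706729888916016, 86.874755859375), 2.7012596130371094) 0.03862596164784956
bay [ 0.6305 -0.0772  0.022 ]
bay [ 0.64   -0.1515  0.022 ]
bay [ 0.6235 -0.0055  0.022 ]
slot [0.6193 0.0909 0.022 ]
slot [0.6145 0.1231 0.022 ]
plate [ 0.6371 -0.1942  0.065 ]
slide [0.4248 0.2589
[... 327 characters left out ...]
422.19818115234375, 264.5985107421875), (10.837247848510742, 54.32814407348633), 81.54678344726562) 0.09396321435975998 [0.41909378 0.26365397 0.09092615]
glass 86
((422.196044921875, 291.02691650390625), (61.3646240234375, 63.524539947509766), 83.1128921508789) 0.0584876287923769 [0.41810504 0.2644332  0.05661599]
plate 80 ((619.6516723632812, 107.10626983642578), (66.0794906616211, 5.663128852844238), 3.92144775390625) 0.08102779228966711
plate 75 ((620.9171752929688, 74.94438934326172), (65.92508697509766, 5.537353038787842), 3.465545177459717) 0.08098529728290702
plate 87 ((616.892578125, 138.49728393554688), (63.458229064941406, 5.725288391113281), 2.924381971359253) 0.08215788582428438
```

Run:
```python
from h import *
im=np.load('pics/top_i.npy');D=np.load('pics/top_d.npy');P=cloud('top',D);Z=P[:,:,2]
def fit(lo,hi,box,nm,f=None):
    q=(Z>lo)&(Z<hi); b=np.zeros_like(q); b[box[0]:box[1],box[2]:box[3]]=1; q&=b
    if f is not None:q&=f
    Q=P[q]; r=cv2.minAreaRect((Q[:,:2]*1000).astype(np.float32)); print(nm,len(Q),r,Q.mean(0).round(4))
i=im.astype(int); blk=i.max(2)<45
fit(.085,.11,(270,320,175,215),'tab',blk)
fit(.05,.08,(270,320,175,215),'glass')
grn=(i[:,:,1]>i[:,:,0]+15)&(i[:,:,1]>i[:,:,2]+10)
fit(.04,.08,(270,320,175,215),'glassG',grn)
fit(.02,.04,(260,320,160,215),'drain')
fit(.07,.095,(185,225,375,400),'pushplate')
b=P[280:305,183:203]; 
for r in range(275,310,3): print(r,(Z[r,180:206]*1000).round().astype(int))
```

```text
tab 57 ((419.0829772949219, 264.61468505859375), (9.43858814239502, 29.74630355834961), 82.87507629394531) [0.4189 0.2634 0.0952]
glass 76 ((419.0951843261719, 263.9756164550781), (8.481717109680176, 63.199371337890625), 83.04449462890625) [0.4182 0.2636 0.0643]
glassG 49 ((418.6253967285156, 264.0452880859375), (6.487823009490967, 62.937259674072266), 84.11061096191406) [0.4199 0.2636 0.0586]
drain 471 ((426.30889892578125, 295.51715087890625), (88.7889404296875, 80.24988555908203), 83.31614685058594) [0.4274 0.2981 0.0293]
pushplate 97 ((637.3117065429688, -193.25955200195312), (40.3971061706543, 12.689072608947754), 4.0483808517456055) [ 0.6356 -0.1929  0.0821]
275 [10  6  3 11 11  8 11  1 10 -1  8  7  5  4  8 13 10 10  7  9 -2 -1  1  4
 -4  5]
278 [ 3  4  5  8 10  9  7 15 12  5 13 13 10  1  8 33 33 26 32 20 11 24 24 31
 33 18]
281 [   9    9    9    6    4    7    4    8    1    8    6    4    6    7
 1522   63   60   60   52   41   34   26   29   35   25   13]
284 [ 8  3 12  1  4  4  6  6  8  8  1  5  5  7 30 72 63 60 44 34 33 31 28 32
 23 11]
287 [ 1  6  7  4 10 -1  7  4  6  5 95 93 95 98 98 86 75 54 37 36 31 35 35 25
 16  5]
290 [ 11   0  10   6  12   2  14   9   9   5 101  91  99  97  91  83  68  47
  32  26  35  24  35  26  21  11]
293 [ 4  7  9  7  6  6  5  7  9 96 98 98 95 96 88 79 66 47 32 32 34 31 29 20
  4  5]
296 [ 7  5  5  5  3  6  9  2  5 98 94 95 97 94 79 74 48 37 25 33 30 32 25 15
 10 13]
299 [ 7  4  5  7  5  4  5  7  7 11  9  7 71 61 78 65 48 34 28 26 34 34 12  8
  6 14]
302 [10  9  6 11  2  3  2  5  7  0  5  5 65 63 65 51 38 26 31 31 33 27 14  4
  7 12]
305 [12  4 10  9  6  6  6 12  5  8  7 69 62 65 56 42 30 31 31 31 28 17 11  6
  7  9]
308 [ 8  6 10  3  4  4  8  5  8  2  8 29 34 27 29 13  8 27 32 39 28 21  4  9
 13  2]
```

```bash
python3 -m handwheel '{"xyz":[[4,5,0],[8,10,-1],[12,15.5,-2],[16,21,-3],[19,26.5,-4],[21.4,32.5,-5],[21.4,38.5,-5],[21,44.5,-5],[20,50.5,-5],[19.5,56.5,-5]],"angular":[[0,0,-4],[0,0,-8],[0,0,-12],[0,0,-16],[0,0,-20],[0,0,-24],[0,0,-28],[0,0,-31],[0,0,-33.7],[0,0,-33.7]],"gripper":[4,4,4,4,4,4,4,4,4,4]}'
python3 -c "
from h import *
print(state()['position'],state()['eef_rot'],state()['qpos'])"
```

```text
time_s: 2.55
position: [0.4313, 0.0885, 0.2035]
eef_rot: [-2.08, 2.354, -0.001]
wrist_force: [1.4, -0.3, 0.4]
grip_width: 0.0394
[0.431257   0.08854017 0.20353356] [-2.08028980e+00  2.35353005e+00 -7.96436708e-04] [ 2.81366295e-02  2.39861975e-01  1.82060323e+00 -1.06528255e-04
  1.08044880e+00  1.72208017e+00]
```

```bash
python3 -m handwheel '{"xyz":[[-0.3,5,0],[-0.6,10,0],[-1,14,0],[-1.2,16.8,0],[-1.2,16.8,-3],[-1.2,16.8,-6],[-1.2,16.8,-6],[-1.2,16.8,-6],[-1.2,16.8,-6],[-1.2,16.8,-6]],"angular":[[0,0,0],[0,0,0],[0,0,0],[0,0,0],[0,0,0],[0,0,0],[0,0,0],[0,0,0],[0,0,0],[0,0,0]],"gripper":[3,3,3,3,3,3,3,3,3,3]}'
python3 - <<'E'
from h import *
im,D=snap('side','side1'); s=state(); print(s['position'])
cv2.imwrite('pics/s1.png',cv2.resize(im[280:480,160:400,::-1],None,fx=3,fy=3))
im,D=snap('top','top1')
cv2.imwrite('pics/t1.png',cv2.resize(im[230:330,150:270,::-1],None,fx=5,fy=5))
E
```

```text
time_s: 3.8
position: [0.4201, 0.2547, 0.1442]
eef_rot: [-2.08, 2.352, -0.001]
wrist_force: [-0.2, 0.2, 1.4]
grip_width: 0.0303
[0.42003051 0.25470128 0.14404594]
```

View pics/s1.png

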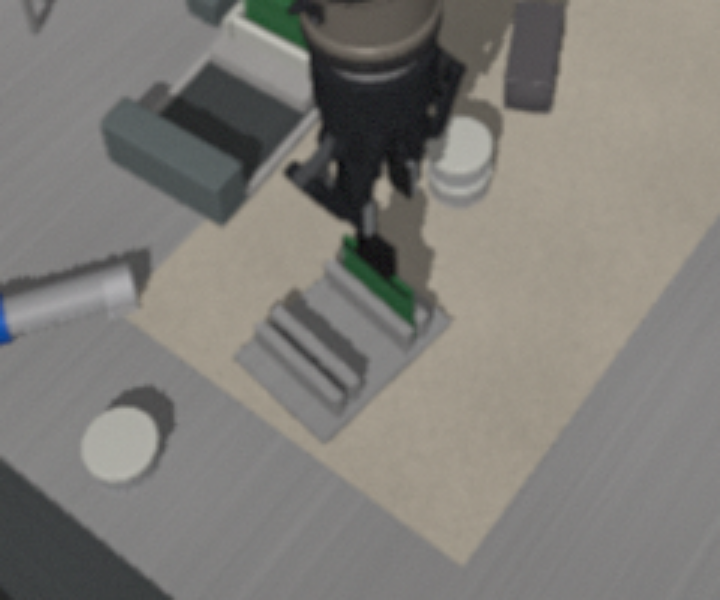

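The side view shows the fingers above the tab at (375,255), about 1 cm short in +y, which matches the measured pose. I correct that, descend and grip.

```bash
python3 -m handwheel '{"xyz":[[-0.1,0.95,0],[-0.1,0.95,-1],[-0.1,0.95,-3],[-0.1,0.95,-5.1],[-0.1,0.95,-5.1],[-0.1,0.95,-5.1],[-0.1,0.95,-5.1],[-0.1,0.95,-5.1],[-0.1,0.95,-5.1],[-0.1,0.95,-5.1]],"angular":[[0,0,0],[0,0,0],[0,0,0],[0,0,0],[0,0,0],[0,0,0],[0,0,0],[0,0,0],[0,0,0],[0,0,0]],"gripper":[3,3,3,3,3,0.5,0.5,0.5,0.5,0.5]}'
python3 -m handwheel '{"xyz":[[0,0,0],[0,0,1],[0,0,3],[0,0,6],[0,0,10],[0,0,10],[0,0,10],[0,0,10],[0,0,10],[0,0,10]],"angular":[[0,0,0],[0,0,0],[0,0,0],[0,0,0],[0,0,0],[0,0,0],[0,0,0],[0,0,0],[0,0,0],[0,0,0]],"gripper":[0.5,0.5,0.5,0.5,0.5,0.5,0.5,0.5,0.5,0.5]}'
```

```text
time_s: 5.15
position: [0.419, 0.2643, 0.0929]
eef_rot: [-2.081, 2.352, -0.001]
wrist_force: [-0.6, 0.0, 5.0]
grip_width: 0.0088
time_s: 6.4
position: [0.4185, 0.264, 0.1918]
eef_rot: [2.081, -2.352, -0.0]
wrist_force: [1.4, 0.0, -1.6]
grip_width: 0.009
```

```bash
python3 -m handwheel '{"xyz":[[4,-3,0],[9,-6.5,0],[14,-10,0],[18,-13,0],[20,-14.1,0],[20,-14.1,0],[20,-14.1,-2],[20,-14.1,-4],[20,-14.1,-4],[20,-14.1,-4]],"angular":[[0,0,2],[0,0,4],[0,0,6],[0,0,8],[0,0,10.6],[0,0,10.6],[0,0,10.6],[0,0,10.6],[0,0,10.6],[0,0,10.6]],"gripper":[0.5,0.5,0.5,0.5,0.5,0.5,0.5,0.5,0.5,0.5]}'
python3 - <<'E'
from h import *
im,D=snap('side','side2'); s=state(); print(s['position'],s['eef_rot'],s['grip_width'])
cv2.imwrite('pics/s2.png',cv2.resize(im[210:360,180:360,::-1],None,fx=4,fy=4,interpolation=cv2.INTER_CUBIC))
im,D=snap('top','top2')
print([(r['uv'],r['confidence']) for r in pinpoint('slide0_c','side')[:3]])
E
```

```text
time_s: 7.65
position: [0.6186, 0.1237, 0.1532]
eef_rot: [-2.29, 2.15, -0.001]
wrist_force: [-0.3, 0.2, -0.2]
grip_width: 0.009
[0.61888851 0.12364233 0.1534904 ] [-2.28939179e+00  2.14958831e+00 -1.75457973e-03] 0.008944400223733535
[([247.8, 263.9], 0.8)]
```

View pics/s2.png

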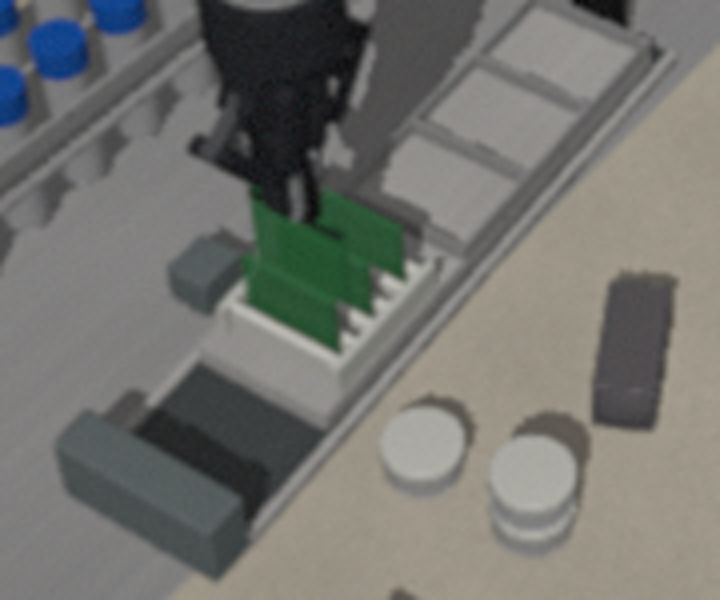

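The carrier hangs above the rack between the plates (crop ~(310,240)). I check its plane by depth.

Run:
```python
from h import *
im=np.load('pics/side_i.npy').astype(int);P=cloud('side',np.load('pics/side_d.npy'));Z=P[:,:,2]
g=(im[:,:,1]>im[:,:,0]+15)&(im[:,:,1]>im[:,:,2]+10)
g[:, :230]=0; g[:,290:]=0; g[:240]=0; g[310:]=0
t=np.radians(3.5); R=np.array([[np.cos(t),np.sin(t)],[-np.sin(t),np.cos(t)]])
c=np.array([.6183,.1228])
for lo,hi in [(.05,.075),(.075,.09),(.09,.11),(.11,.135)]:
    q=g&(Z>lo)&(Z<hi); Q=P[q]; a=(Q[:,:2]-c)@R.T
    print(lo,len(Q),'hist along',np.histogram(a[:,1],bins=np.arange(-.05,.03,.004)))
q=g&(Z>.09); Q=P[q]; a=(Q[:,:2]-c)@R.T; print(np.median(a,0),a[:,0].min(),a[:,0].max(),np.polyfit(a[:,0],a[:,1],1),Q[:,2].max())
```

```text
0.05 352 hist along (array([ 89,  25,   0,   0,   0,   0,   0,   1,  28,   4,   0,   1,  21,
        30,   0,   1, 124,  27,   0]), array([-0.05 , -0.046, -0.042, -0.038, -0.034, -0.03 , -0.026, -0.022,
       -0.018, -0.014, -0.01 , -0.006, -0.002,  0.002,  0.006,  0.01 ,
        0.014,  0.018,  0.022,  0.026]))
0.075 282 hist along (array([53, 12,  0,  0,  0,  0,  0,  4, 16,  1,  1,  1, 29, 67,  0, 18, 62,
        5,  0]), array([-0.05 , -0.046, -0.042, -0.038, -0.034, -0.03 , -0.026, -0.022,
       -0.018, -0.014, -0.01 , -0.006, -0.002,  0.002,  0.006,  0.01 ,
        0.014,  0.018,  0.022,  0.026]))
0.09 130 hist along (array([ 0,  0,  0,  0,  0,  0,  0,  0,  0,  0,  0,  1, 44, 85,  0,  0,  0,
        0,  0]), array([-0.05 , -0.046, -0.042, -0.038, -0.034, -0.03 , -0.026, -0.022,
       -0.018, -0.014, -0.01 , -0.006, -0.002,  0.002,  0.006,  0.01 ,
        0.014,  0.018,  0.022,  0.026]))
0.11 102 hist along (array([ 0,  0,  0,  0,  0,  0,  0,  0,  0,  0,  1,  5, 37, 59,  0,  0,  0,
        0,  0]), array([-0.05 , -0.046, -0.042, -0.038, -0.034, -0.03 , -0.026, -0.022,
       -0.018, -0.014, -0.01 , -0.006, -0.002,  0.002,  0.006,  0.01 ,
        0.014,  0.018,  0.022,  0.026]))
[-0.0119567   0.00254247] -0.5533310298155502 0.03007237332768449 [-1.06384783 -0.00455794] 1.01812343619922
```

```bash
python3 -m handwheel '{"xyz":[[-0.05,-0.1,0],[-0.05,-0.1,-1],[-0.05,-0.1,-2],[-0.05,-0.1,-2.5],[-0.05,-0.1,-3],[-0.05,-0.1,-3.5],[-0.05,-0.1,-4],[-0.05,-0.1,-4.3],[-0.05,-0.1,-4.3],[-0.05,-0.1,-4.3]],"angular":[[0,0,0],[0,0,0],[0,0,0],[0,0,0],[0,0,0],[0,0,0],[0,0,0],[0,0,0],[0,0,0],[0,0,0]],"gripper":[0.5,0.5,0.5,0.5,0.5,0.5,0.5,0.5,0.5,0.5]}'
```

```text
time_s: 9.05
position: [0.6183, 0.1221, 0.1094]
eef_rot: [-2.29, 2.151, -0.0]
wrist_force: [-0.2, 0.1, -0.2]
grip_width: 0.0085
```

```bash
python3 -m handwheel '{"xyz":[[0,0,-0.1],[0,0,-0.1],[0,0,-0.1],[0,0,-0.1],[0,0,1.5],[0,0,5],[0,0,9],[0,0,13],[0,0,15],[0,0,15]],"angular":[[0,0,0],[0,0,0],[0,0,0],[0,0,0],[0,0,0],[0,0,0],[0,0,0],[0,0,0],[0,0,0],[0,0,0]],"gripper":[2,2,2,2,2,3,5,5,5,5]}'
python3 -m handwheel '{"xyz":[[-3,-2,0],[-7,-4,0],[-11,-6,0],[-14,-8,0],[-16,-9.5,0],[-16.3,-9.5,0],[-16.3,-9.5,0],[-16.3,-9.5,0],[-16.3,-9.5,0],[-16.3,-9.5,0]],"angular":[[0,0,4],[0,0,8],[0,0,12],[0,0,16],[0,0,20],[0,0,24.3],[0,0,24.3],[0,0,24.3],[0,0,24.3],[0,0,24.3]],"gripper":[6,6,6,6,6,6,6,6,6,6]}'
python3 - <<'E'
from h import *
s=state(); print(s['qpos'])
im,D=snap('top','top3'); P=cloud('top',D);Z=P[:,:,2]
blk=im.astype(int).max(2)<45
q=blk&(Z>.095)&(Z<.125);q[:190]=0;q[235:]=0;q[:,:235]=0;q[:,285:]=0
print(q.sum(),P[q].mean(0),Z[q].max()); 
if q.sum()>3: print(cv2.minAreaRect((P[q][:,:2]*1000).astype(np.float32)))
E
```

```text
time_s: 10.3
position: [0.6189, 0.1222, 0.2623]
eef_rot: [-2.287, 2.148, -0.006]
wrist_force: [0.5, -0.3, -0.1]
grip_width: 0.0499
time_s: 11.55
position: [0.4553, 0.0273, 0.2591]
eef_rot: [2.691, -1.621, -0.0]
wrist_force: [0.2, -0.4, 0.5]
grip_width: 0.0605
[-1.08439254e-01  2.10625810e-01  1.69098962e+00 -9.88959414e-05
  1.24027402e+00  9.75724097e-01]
64 [0.61742898 0.12212342 0.11160281] 0.11777016732309042
((617.6434936523438, 122.63031005859375), (28.465232849121094, 10.458003997802734), 2.003204107284546)
```

```bash
python3 -m handwheel '{"xyz":[[0,0,-1],[0,0,-2],[0,0,-4],[0,0,-6],[0,0,-8],[0,0,-10],[0,0,-12],[0,0,-14],[0,0,-15],[0,0,-15]],"angular":[[0,0,10],[0,0,20],[0,0,30],[0,0,40],[0,0,50],[0,0,60],[0,0,70],[0,0,80],[0,0,90],[0,0,90]],"gripper":[6,6,6,6,6,6,6,6,6,6]}'
python3 -m handwheel '{"xyz":[[0,0,-3],[0,0,-6],[0,0,-8.2],[0,0,-8.2],[0,0,-8.2],[0,0,-8.2],[0,0,-8.2],[0,0,-8.2],[0,0,-8.2],[0,0,-8.2]],"angular":[[0,0,0],[0,0,0],[0,0,0],[0,0,0],[0,0,0],[0,0,0],[0,0,0],[0,0,0],[0,0,0],[0,0,0]],"gripper":[6,6,6,6,3,3,3,3,3,3]}'
python3 -c "
from h import *
s=state();print(s['moment'],s['wrist_force'],s['qpos'])"
python3 -m handwheel '{"xyz":[[0,0,1],[0,0,3],[0,0,6],[0,0,9],[0,0,10],[0,0,10],[0,0,10],[0,0,10],[0,0,10],[0,0,10]],"angular":[[0,0,0],[0,0,0],[0,0,0],[0,0,0],[0,0,0],[0,0,0],[0,0,0],[0,0,0],[0,0,0],[0,0,0]],"gripper":[3,3,3,3,3,3,3,3,3,3]}'
python3 -c "
from h import *
s=state();print(s['moment'],s['wrist_force'],s['qpos'])
print(pinpoint.__name__)
for i in range(4):
    grab_frame('top'); print(state()['moment'].round(3),state()['wrist_force'].round(2))
"
```

```text
time_s: 12.85
position: [0.4548, 0.0272, 0.1087]
eef_rot: [-3.049, -0.754, 0.002]
wrist_force: [0.1, 0.3, -0.3]
grip_width: 0.0601
time_s: 14.1
position: [0.4567, 0.0271, 0.0288]
eef_rot: [3.048, 0.755, 0.006]
wrist_force: [1.0, 0.9, 7.6]
grip_width: 0.0367
[ 0.08988292 -0.07832451 -0.04733791] [1.02495629 0.86661154 7.63750521] [-1.08693150e-01  5.49155974e-01  1.96370365e+00  3.25199210e-04
  6.24585915e-01 -5.94869324e-01]
time_s: 15.35
position: [0.4551, 0.0271, 0.127]
eef_rot: [-3.049, -0.757, 0.001]
wrist_force: [-0.2, 0.8, -2.0]
grip_width: 0.0371
[-0.02568491 -0.05339623  0.038193  ] [-0.23261897  0.84462918 -2.04854871] [-1.08832071e-01  3.73228251e-01  1.88088922e+00  6.34300159e-05
  8.88021836e-01 -5.95626676e-01]
call
[-0.015 -0.022  0.058] [-0.07 -0.37 -2.23]
[-0.049 -0.063 -0.008] [ 0.52  0.13 -2.7 ]
[ 0.005 -0.035  0.036] [-0.12 -0.37 -2.51]
[-0.042 -0.017 -0.027] [ 0.08  0.36 -2.35]
```

```bash
cat >> h.py <<'E'
def feel(yaw_deg,n=8):
    M=[]
    for i in range(n): grab_frame('top'); M.append(state()['moment'])
    M=np.array(M); W=2.35; r=np.c_[-M[:,1]*-1/W*1, M[:,0]/-W]  # M=(-W ry, W rx)
    a=np.array([np.cos(np.radians(yaw_deg)),np.sin(np.radians(yaw_deg))])
    print('offset along axis mm',(r@a*1000).round(1),'mean',(r@a).mean()*1000,'perp',(r@[-a[1],a[0]]).mean()*1000)
E
python3 -c "
from h import *
feel(117.8); print(state()['position'])"
```

```text
offset along axis mm [13.9  5.6 14.3  3.8 -4.5 24.7  7.9 -0.8] mean 8.112462310135136 perp 3.707149589578748
[0.45519931 0.0271435  0.12733972]
```

```bash
cat > kin.py <<'E'
import numpy as np
from scipy.optimize import least_squares
d=np.array([(.342,1.5241,.52502,.2533),(.2399,1.8206,.44025,.2035),(.2106,1.691,.4561,.2591),(.3732,1.8809,.4560,.1270),(.54916,1.9637,.4575,.0288)])
az=np.degrees([np.arctan2(-.46905,.23583)+1.25099,np.arctan2(.08854,.43126)-.02814]);print(az)
def f(p):
    L1,L2,a,K,r0,l=p; q=d[:,0]+d[:,1]; 
    x=r0+L1*np.sin(d[:,0])+L2*np.sin(q)+a*np.cos(q); z=K+L1*np.cos(d[:,0])+L2*np.cos(q)-a*np.sin(q)
    return np.r_[np.hypot(x,l)-d[:,2],z-d[:,3],1e-3*(a),1e-3*r0,(np.arctan2(l,x[:2])-np.radians(az))]
s=least_squares(f,[.4,.4,0,.0,0,.07]);print(s.x.round(4),np.abs(s.fun).max())
E
python3 kin.py
```

```text
[8.36888396 9.98961354]
[ 5.078e-01  3.787e-01  4.590e-02 -7.110e-02  1.000e-04  7.640e-02] 0.00045866138713734905
```

```bash
python3 -m handwheel '{"xyz":[[0,0,-4],[0,0,-8],[0,0,-9.4],[0,0,-9.8],[0,0,-9.8],[0,0,-9.8],[0.2,-0.4,-9.5],[0.2,-0.4,-9.5],[0.2,-0.4,-9.5],[0.2,-0.4,-9.5]],"angular":[[0,0,0],[0,0,0],[0,0,0],[0,0,0],[0,0,0],[0,0,0],[8.8,4.7,0],[17.7,9.3,0],[26.5,14,0],[35.4,18.6,0]],"gripper":[3,3,3,3,5.4,5.4,5.4,5.4,5.4,5.4]}'
python3 -m handwheel '{"xyz":[[0,0,0],[0,0,-0.1],[0,0,-0.1],[0,0,-0.1],[0,0,-0.1],[0,0,-0.1],[0,0,-0.1],[0,0,-0.1],[0,0,-0.1],[0,0,-0.1]],"angular":[[4.4,2.3,0],[4.4,2.3,0],[4.4,2.3,0],[4.4,2.3,0],[4.4,2.3,0],[4.4,2.3,0],[4.4,2.3,0],[4.4,2.3,0],[4.4,2.3,0],[4.4,2.3,0]],"gripper":[5.4,5.4,5.4,3,3,3,3,3,3,3]}'
python3 -c "
from h import *
from scipy.spatial.transform import Rotation as R
s=state();print(s['qpos'],R.from_rotvec(s['eef_rot']).as_matrix().round(3))"
```

```text
time_s: 17.2
position: [0.4585, 0.0225, 0.0338]
eef_rot: [-2.38, -0.592, 0.209]
wrist_force: [-0.1, 0.3, -1.0]
grip_width: 0.0539
time_s: 18.45
position: [0.4573, 0.0236, 0.0322]
eef_rot: [-2.299, -0.572, 0.232]
wrist_force: [0.0, -0.0, 6.3]
grip_width: 0.0372
[-0.41297331  0.82671105  1.64926262  0.46923667  1.35337012 -1.16919935] [[ 0.884  0.333 -0.328]
 [ 0.467 -0.624  0.626]
 [ 0.003 -0.707 -0.707]]
```

```bash
python3 -m handwheel '{"xyz":[[0,0,1],[0,0,3],[0,0,6],[0,0,9],[0,0,12],[0,0,15],[0,0,15],[0,0,15],[0,0,15],[0,0,15]],"angular":[[0,0,0],[0,0,0],[-8.8,-4.7,0],[-17.7,-9.3,0],[-26.5,-14,0],[-35.4,-18.6,0],[-39.8,-21,0],[-39.8,-21,0],[-39.8,-21,0],[-39.8,-21,0]],"gripper":[3,3,3,3,3,3,3,3,3,3]}'
python3 -c "
from h import *
feel(117.8,8); print(state()['qpos'],state()['wrist_force'])"
```

```text
time_s: 19.7
position: [0.4572, 0.0225, 0.1808]
eef_rot: [-3.048, -0.756, -0.0]
wrist_force: [-0.4, 0.4, -2.8]
grip_width: 0.0372
offset along axis mm [24.8  5.  12.3 14.7 12.  20.  20.7 16.7] mean 15.776712240580776 perp 2.423519384933371
[-1.17506840e-01  2.97861651e-01  1.80985688e+00  2.79570625e-04
  1.03257072e+00 -6.04731657e-01] [-0.17635067  0.06155697 -1.89135528]
```

```bash
python3 -m handwheel '{"xyz":[[2,0,1],[4,0,2],[6,-1,3],[8,-1,4],[10,-2,4],[12,-2,4],[14,-2.8,4],[15,-2.8,4],[16,-2.8,4],[16.7,-2.85,4]],"angular":[[0,0,-10.6],[0,0,-21.2],[0,0,-31.8],[0,0,-42.4],[0,0,-53],[0,0,-63.6],[0,0,-74.2],[0,0,-84.8],[0,0,-95.4],[0,0,-106]],"gripper":[3,3,3,3,3,3,3,3,3,3]}'
python3 -m handwheel '{"xyz":[[0,0,0],[0,0,0],[0,0,0],[0,0,0],[0,0,0],[0,0,0],[0,0,0],[0,0,0],[0,0,0],[0,0,0]],"angular":[[0,0,0],[-2,9.8,0],[-4.1,19.6,0],[-6.1,29.4,0],[-8.2,39.2,0],[-9.2,44.1,0],[-9.2,44.1,0],[-9.2,44.1,0],[-9.2,44.1,0],[-9.2,44.1,0]],"gripper":[3,3,3,3,3,3,3,3,3,3]}'
python3 - <<'E'
from h import *
from scipy.spatial.transform import Rotation as R
s=state();print(s['qpos'],R.from_rotvec(s['eef_rot']).as_matrix().round(3))
im,D=snap('side','side3')
cv2.imwrite('pics/s3.png',cv2.resize(im[110:310,180:420,::-1],None,fx=3,fy=3,interpolation=cv2.INTER_CUBIC))
E
```

```text
time_s: 21.35
position: [0.6245, -0.0054, 0.2208]
eef_rot: [2.433, -1.985, -0.0]
wrist_force: [0.4, 0.8, -3.1]
grip_width: 0.0373
time_s: 22.6
position: [0.6241, -0.0055, 0.2228]
eef_rot: [1.909, -1.547, -0.64]
wrist_force: [0.4, 0.5, -3.0]
grip_width: 0.0373
[-0.04776016  1.06372961  0.48895623 -0.25168085  2.34079693  1.20989704] [[ 0.207 -0.692 -0.691]
 [-0.978 -0.147 -0.146]
 [-0.     0.706 -0.708]]
```

View pics/s3.png

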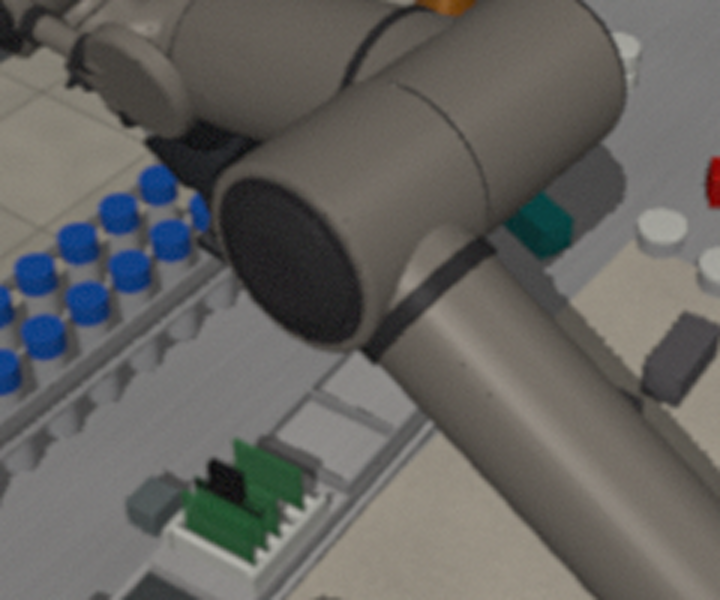

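The arm hides the float. I check how far the tube rack and its caps reach in world coordinates before lowering.

Run:
```python
from h import *
im=cv2.imread('pics/side0.png').astype(int);P=cloud('side',np.load('pics/side_d.npy'));im2=np.load('pics/side_i.npy').astype(int)
b=(im2[:,:,2]>im2[:,:,0]+60); b[320:]=0
print(P[b][:,0].min(),P[b][:,0].max(),P[b][:,2].max(),P[b][:,1].min(),P[b][:,1].max())
# rack bars: x-range of points above 3cm with x>.68, y -0.1..0.3, lower arm excluded via rows
Pq=P.reshape(-1,3); q=(Pq[:,0]>.66)&(Pq[:,0]<.95)&(Pq[:,1]>.05)&(Pq[:,1]<.3)&(Pq[:,2]>.02)&(Pq[:,2]<.2)
print(np.percentile(Pq[q],[1,50,99],axis=0).round(3))
im,D=snap('top','top4');T=cloud('top',D);q=(T[:,:,0]>.5)&(T[:,:,0]<.75)&(T[:,:,1]>-.12)&(T[:,:,1]<.06)&(T[:,:,2]>.12)
cv2.imwrite('pics/t4.png',cv2.resize(im[90:290,220:460,::-1],None,fx=3,fy=3,interpolation=cv2.INTER_CUBIC))
```

```text
0.028974624959822903 0.9037808668803069 1.01812343619922 -0.36555597263773165 0.6943965503997694
[[0.684 0.052 0.022]
 [0.829 0.144 0.083]
 [0.919 0.233 0.122]]
```

View pics/t4.png

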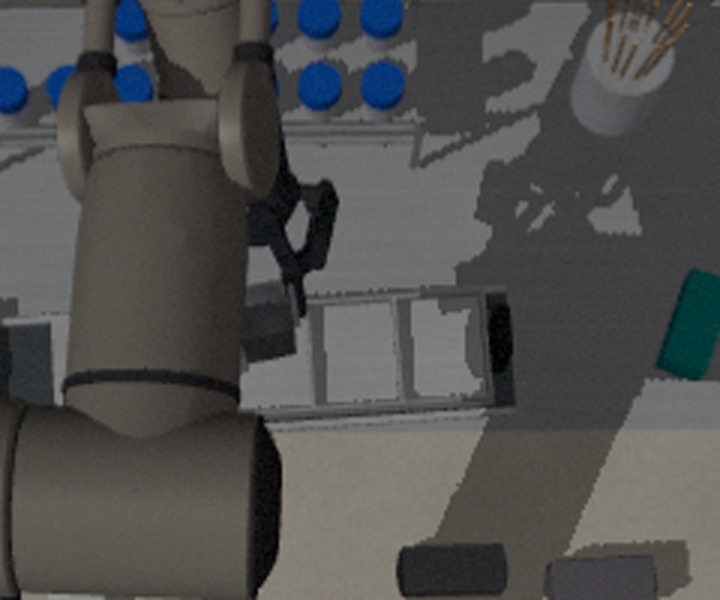

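The top view shows the float's square end at (270,320) over bay 0, so it hangs upright. The wrist clears the rack (0.12 m high). Lowering.

```bash
python3 -m handwheel '{"xyz":[[0.5,0,-2],[1.2,0,-5],[1.2,0,-8],[1.2,0,-11],[1.2,0,-13],[1.2,0,-14],[1.2,0,-14.4],[1.2,0,-14.8],[1.2,0,-14.8],[1.2,0,-14.8]],"angular":[[0,0,0],[0,0,0],[0,0,0],[0,0,0],[0,0,0],[0,0,0],[0,0,0],[0,0,0],[0,0,0],[0,0,0]],"gripper":[3,3,3,3,3,3,3,3,3,3]}'
python3 - <<'E'
from h import *
for i in range(3): im,D=snap('top','top5'); print(state()['wrist_force'].round(2))
E
```

```text
time_s: 23.95
position: [0.6364, -0.0054, 0.074]
eef_rot: [1.907, -1.546, -0.641]
wrist_force: [0.6, 0.4, -1.3]
grip_width: 0.0371
[ 0.01  0.36 -1.61]
[-0.64 -0.46 -1.92]
[-0.9  -0.5  -1.88]
```

```bash
python3 -m handwheel '{"xyz":[[0,0,-0.1],[0,0,-0.25],[0,0,-0.25],[0,0,-0.25],[0,0,-0.25],[0,0,-0.25],[0,0,-0.25],[0,0,-0.25],[0,0,-0.25],[0,0,-0.25]],"angular":[[0,0,0],[0,0,0],[0,0,0],[0,0,0],[0,0,0],[0,0,0],[0,0,0],[0,0,0],[0,0,0],[0,0,0]],"gripper":[3,3,3,3,3,3,4.2,5,5,5]}'
python3 -m handwheel '{"xyz":[[0.7,0.15,0.7],[2,0.5,2],[4,1,4],[6,1.5,6],[6,1.5,10],[4,1.5,14],[2,1,16],[0,0,16],[0,0,16],[0,0,16]],"angular":[[0,0,0],[0,0,0],[0,0,0],[0,0,0],[2,-9.8,0],[4.1,-19.6,0],[6.1,-29.4,0],[8.2,-39.2,0],[9.2,-44.1,0],[9.2,-44.1,0]],"gripper":[5,5,5,5,5,5,5,5,5,5]}'
python3 -m handwheel '{"xyz":[[-5,-3,0],[-9,-6,0],[-13,-9,0],[-17,-12,0],[-18,-14,0],[-18,-14,0],[-18,-14,0],[-18,-14,0],[-18,-14,0],[-18,-14,0]],"angular":[[0,0,10],[0,0,20],[0,0,30],[0,0,40],[0,0,50],[0,0,60],[0,0,70],[0,0,79.6],[0,0,79.6],[0,0,79.6]],"gripper":[6,6,6,6,6,6,6,6,6,6]}'
python3 - <<'E'
from h import *
print(state()['qpos'],state()['position'])
im,D=snap('side','side4');im2,D=snap('top','top6')
a=cv2.resize(im[160:330,210:430,::-1],None,fx=3,fy=3); b=cv2.resize(im2[180:310,240:460,::-1],None,fx=3,fy=3)
cv2.imwrite('pics/c6.png',cv2.resize(np.vstack([a,b]),(660*2//3*1,600)))
cl=cloud('top',D);Z=cl[:,:,2];i=im2.astype(int);m=((Z>.025)&(i.max(2)<110)&(i.max(2)-i.min(2)<30)).astype(np.uint8)
for nm,box,lo,hi in [('B',(262,300,340,392),.025,.06),('C',(262,300,395,445),.025,.06),('A',(190,240,290,330),.09,.13)]:
    q=np.zeros_like(m);q[box[0]:box[1],box[2]:box[3]]=1;q=(q*m>0)&(Z>lo)&(Z<hi)
    if q.sum()>10:print(nm,q.sum(),cv2.minAreaRect((cl[q][:,:2]*1000).astype(np.float32)),np.median(Z[q]))
E
```

```text
time_s: 25.35
position: [0.6362, -0.0054, 0.0709]
eef_rot: [1.907, -1.545, -0.642]
wrist_force: [-0.2, 0.1, -0.4]
grip_width: 0.0501
time_s: 26.6
position: [0.6326, -0.0056, 0.2317]
eef_rot: [2.437, -1.978, -0.003]
wrist_force: [0.0, 0.0, 0.2]
grip_width: 0.05
time_s: 27.85
position: [0.4572, -0.1457, 0.2309]
eef_rot: [3.141, 0.037, 0.001]
wrist_force: [-1.0, 0.6, 1.1]
grip_width: 0.0604
[-4.68229736e-01  2.80008981e-01  1.67975188e+00 -3.85902419e-04
  1.18110504e+00 -4.91856848e-01] [ 0.45716396 -0.14570825  0.23090265]
B 285 ((451.18267822265625, -151.85989379882812), (86.84319305419922, 37.11357879638672), 89.88035583496094) 0.03828229794643492
C 402 ((441.0301513671875, -279.7128601074219), (38.7256965637207, 72.15371704101562), 2.385516405105591) 0.03841349560174083
A 281 ((619.0586547851562, -9.43472671508789), (39.385047912597656, 37.866859436035156), 11.681291580200195) 0.10930903620099637
```

View pics/c6.png

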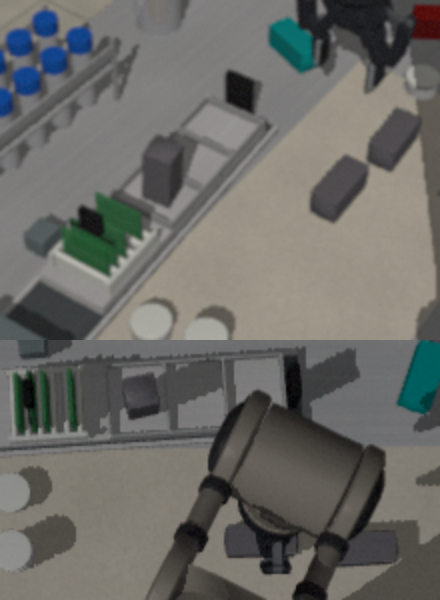

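Float A stands upright in bay 0 (top z about 0.11). Next is float B.

```bash
python3 -m handwheel '{"xyz":[[-0.5,-0.6,-3],[-0.55,-0.65,-8],[-0.55,-0.65,-13],[-0.55,-0.65,-17],[-0.55,-0.65,-20.2],[-0.55,-0.65,-20.2],[-0.55,-0.65,-20.2],[-0.55,-0.65,-20.2],[-0.55,-0.65,-20.2],[-0.55,-0.65,-20.2]],"angular":[[0,0,0],[0,0,0],[0,0,0],[0,0,0],[0,0,0],[0,0,0],[0,0,0],[0,0,0],[0,0,0],[0,0,0]],"gripper":[6,6,6,6,6,6,3,3,3,3]}'
python3 -m handwheel '{"xyz":[[0,0,0],[0,0,0],[0,0,1],[0,0,3],[0,0,6],[0,0,8],[0,0,8],[0,0,8],[0,0,8],[0,0,8]],"angular":[[0,0,0],[0,0,0],[0,0,0],[0,0,0],[0,0,0],[0,0,0],[0,0,0],[0,0,0],[0,0,0],[0,0,0]],"gripper":[3,3,3,3,3,3,3,3,3,3]}'
python3 -c "
from h import *
feel(91.4,10); print(state()['qpos'],state()['wrist_force'])"
```

```text
time_s: 29.2
position: [0.4517, -0.1523, 0.0303]
eef_rot: [3.139, 0.041, 0.007]
wrist_force: [-0.1, 0.0, 8.1]
grip_width: 0.0371
time_s: 30.45
position: [0.4503, -0.1517, 0.1081]
eef_rot: [3.141, 0.042, 0.0]
wrist_force: [0.3, 0.5, -2.2]
grip_width: 0.037
offset along axis mm [ -1.6 -43.3 -18.1 -33.5 -30.  -22.1 -37.3 -33.5 -26.7 -20.5] mean -26.669301009207956 perp -5.240375228050232
[-4.86323559e-01  4.30479212e-01  1.84994078e+00 -2.74952082e-05
  8.59507218e-01 -5.12994663e-01] [ 0.00830955  0.19440804 -2.42247786]
```

```bash
python3 -m handwheel '{"xyz":[[0,0,0],[0,0,0],[0,0,0],[0,0,-2],[0,0,-4],[0,0,-6],[0,0,-7.5],[0,0,-7.8],[0,0,-7.8],[0,0,-7.8]],"angular":[[0,0,-10],[0,0,-20],[0,0,-30],[0,0,-40],[0,0,-50],[0,0,-60],[0,0,-60],[0,0,-60],[0,0,-60],[0,0,-60]],"gripper":[3,3,3,3,3,3,3,3,3,5.4]}'
python3 -m handwheel '{"xyz":[[0,0,0],[0.4,0.25,0.3],[0.4,0.25,0.3],[0.4,0.25,0.3],[0.4,0.25,0.3],[0.4,0.25,0.3],[0.4,0.25,0.2],[0.4,0.25,0.2],[0.4,0.25,0.2],[0.4,0.25,0.2]],"angular":[[0,0,0],[-5.2,8.5,0],[-10.4,17.1,0],[-15.6,25.6,0],[-20.8,34.1,0],[-23.4,38.4,0],[-23.4,38.4,0],[-23.4,38.4,0],[-23.4,38.4,0],[-23.4,38.4,0]],"gripper":[5.4,5.4,5.4,5.4,5.4,5.4,5.4,3,3,3]}'
python3 -c "
from h import *
from scipy.spatial.transform import Rotation as R
s=state();print(s['qpos'],R.from_rotvec(s['eef_rot']).as_matrix().round(3))"
```

```text
time_s: 32.2
position: [0.4513, -0.1522, 0.0315]
eef_rot: [2.741, -1.532, 0.004]
wrist_force: [0.4, 0.6, 0.8]
grip_width: 0.0531
time_s: 33.45
position: [0.4546, -0.1497, 0.0332]
eef_rot: [2.106, -1.179, -0.488]
wrist_force: [-0.3, 0.5, -2.2]
grip_width: 0.0373
[-0.18821031  0.88870574  1.47233243 -0.49966155  1.43527639  1.0722521 ] [[ 0.522 -0.603 -0.602]
 [-0.853 -0.37  -0.369]
 [-0.001  0.706 -0.708]]
```

```bash
Z='[0,0,0]'; python3 -m handwheel '{"xyz":[[0,0,1],[0,0,3],[0,0,6],[0,0,9],[0,0,12],[0,0,15],[0,0,15],[0,0,15],[0,0,15],[0,0,15]],"angular":[[0,0,0],[0,0,0],[5.2,-8.5,0],[10.4,-17.1,0],[15.6,-25.6,0],[20.8,-34.1,0],[23.4,-38.4,0],[23.4,-38.4,0],[23.4,-38.4,0],[23.4,-38.4,0]],"gripper":[3,3,3,3,3,3,3,3,3,3]}'
python3 -m handwheel '{"xyz":[[2,0,1],[4,1,2],[6,2,3],[8,3,4],[10,4,4],[12,5,4],[14,6,4],[16,6.5,4],[18,7,4],[18.8,7.2,4]],"angular":[[0,0,10.6],[0,0,21.2],[0,0,31.8],[0,0,42.4],[0,0,53],[0,0,63.6],[0,0,74.2],[0,0,84.8],[0,0,95.4],[0,0,106]],"gripper":[3,3,3,3,3,3,3,3,3,3]}'
python3 -m handwheel '{"xyz":[[0,0,0],[0,0,0],[0,0,0],[0,0,0],[0,0,0],[0,0,0],[0,0,0],[0,0,0],[0,0,0],[0,0,0]],"angular":[[0,0,10],[0,0,20],[0,0,30],[0,0,40],[0,0,44],[0,0,44],[0,0,44],[0,0,44],[0,0,44],[0,0,44]],"gripper":[3,3,3,3,3,3,3,3,3,3]}'
python3 -c "
from h import *
from scipy.spatial.transform import Rotation as R
s=state();print(s['qpos'],s['position'],R.from_rotvec(s['eef_rot']).as_matrix().round(3)); snap('side','side7')
feel(1.4,5)"
```

```text
time_s: 34.7
position: [0.4549, -0.1489, 0.1824]
eef_rot: [2.74, -1.532, -0.001]
wrist_force: [0.5, 0.7, -3.1]
grip_width: 0.0369
time_s: 35.95
position: [0.6436, -0.0762, 0.2212]
eef_rot: [-2.87, -1.277, 0.001]
wrist_force: [-0.5, -0.4, -2.5]
grip_width: 0.037
time_s: 37.2
position: [0.6427, -0.0774, 0.2229]
eef_rot: [-2.192, -2.25, -0.003]
wrist_force: [-0.3, 0.3, -2.8]
grip_width: 0.0372
[-2.38850938e-01  5.91897503e-01  1.19994851e+00  1.61887781e-03
  1.34927095e+00 -1.83641859e+00] [ 0.64267171 -0.07738387  0.22289009] [[-0.026  1.     0.001]
 [ 1.     0.026  0.001]
 [ 0.001  0.001 -1.   ]]
offset along axis mm [ 7.5 10.1 -3.4 -4.6  0.4] mean 2.013884804369878 perp -8.87145628783983
```

```bash
python3 -c "
from h import *
feel(1.4,6); im,D=snap('side','side7b')
cv2.imwrite('pics/s7.png',cv2.resize(im[130:300,210:430,::-1],None,fx=3,fy=3,interpolation=cv2.INTER_CUBIC))"
```

```text
offset along axis mm [13.8  8.2 10.3  2.3  4.5 26.3] mean 10.89171497375533 perp 4.8185979817777325
```

View pics/s7.png

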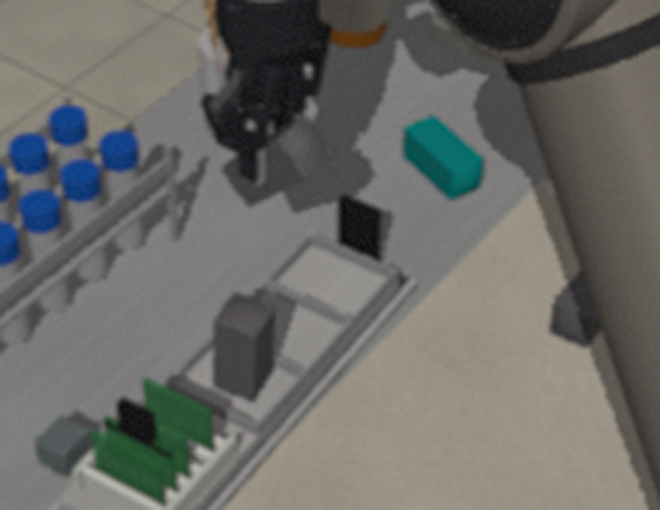

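The float is held inclined at crop (275,165), heavy end low and outward, as planned. Next I erect it and lower it into bay 1.

```bash
python3 -m handwheel '{"xyz":[[0,0,0],[0,0,0],[0,0,0],[0,0,0],[0,0,0],[0,0,0],[0,0,-3],[0,0,-6],[0,0,-8],[0,0,-8]],"angular":[[-0.3,10,0],[-0.5,20,0],[-0.8,30,0],[-1,40,0],[-1.1,45,0],[-1.1,45,0],[-1.1,45,0],[-1.1,45,0],[-1.1,45,0],[-1.1,45,0]],"gripper":[3,3,3,3,3,3,3,3,3,3]}'
python3 - <<'E'
from h import *
im,D=snap('top','top8'); T=cloud('top',D); print(state()['position'],state()['grip_width'])
q=(T[:,:,0]>.55)&(T[:,:,0]<.68)&(T[:,:,1]>-.12)&(T[:,:,1]<-.03)&(T[:,:,2]>.15)&(T[:,:,2]<.22)
cv2.imwrite('pics/t8.png',cv2.resize(im[130:260,280:440,::-1],None,fx=4,fy=4,interpolation=cv2.INTER_CUBIC))
E
```

```text
time_s: 39.1
position: [0.6423, -0.0774, 0.1429]
eef_rot: [-1.74, -1.786, 0.735]
wrist_force: [0.2, 0.0, -2.4]
grip_width: 0.0372
[ 0.64268853 -0.07746084  0.14425258] 0.03746298847528637
```

View pics/t8.png

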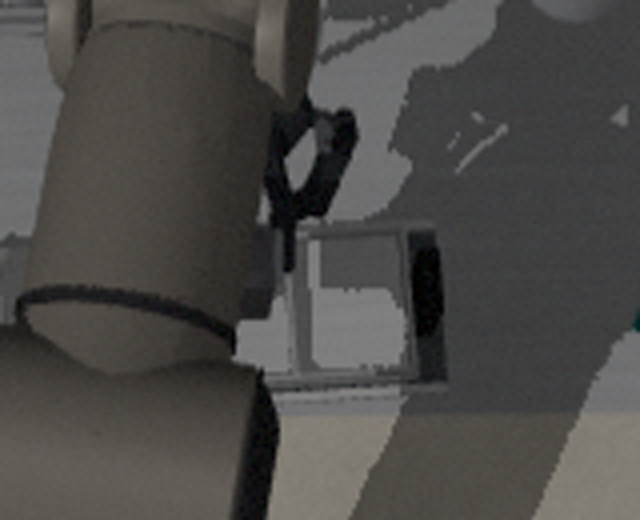

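Mostly hidden, but the visible float edge at (265,270) is upright. Lowering and releasing.

```bash
python3 -m handwheel '{"xyz":[[0,0,-2],[0,0,-4],[0,0,-6],[0,0,-6.6],[0,0,-7],[0,0,-7.1],[0,0,-7.1],[0,0,-7.1],[0,0,-7.1],[0,0,-7.1]],"angular":[[0,0,0],[0,0,0],[0,0,0],[0,0,0],[0,0,0],[0,0,0],[0,0,0],[0,0,0],[0,0,0],[0,0,0]],"gripper":[3,3,3,3,3,3,3,3,3,3]}'
python3 - <<'E'
from h import *
F=[]
for i in range(3): grab_frame('top'); F.append(state()['wrist_force'])
print(np.mean(F,0),state()['position'])
E
```

```text
time_s: 40.4
position: [0.6428, -0.0774, 0.0727]
eef_rot: [-1.74, -1.786, 0.736]
wrist_force: [-0.5, 0.8, 4.9]
grip_width: 0.0371
[-0.70812232  0.59525292  6.04596131] [ 0.64280128 -0.07738043  0.07270792]
```

```bash
python3 -m handwheel '{"xyz":[[0,0,0],[0,0,0],[0,0,0],[0,0,0],[0.7,0,0.7],[2,0,2],[4,0,4],[6,0,6],[6,0,10],[6,0,14]],"angular":[[0,0,0],[0,0,0],[0,0,0],[0,0,0],[0,0,0],[0,0,0],[0,0,0],[0,0,0],[0,0,0],[0,0,0]],"gripper":[4,4.5,5,5,5,5,5,5,5,5]}'
python3 -m handwheel '{"xyz":[[-2,0,1],[-4,0,2],[-6,0,2],[-8,-3,2],[-12,-6,2],[-16,-9,2],[-20,-12,2],[-22,-15,2],[-24,-17,2],[-25,-19,2]],"angular":[[0.3,-10,0],[0.5,-20,0],[0.8,-30,0],[1,-40,0],[1.1,-45,0],[1.1,-45,0],[1.1,-45,0],[1.1,-45,0],[1.1,-45,0],[1.1,-45,0]],"gripper":[6,6,6,6,6,6,6,6,6,6]}'
python3 - <<'E'
from h import *
from scipy.spatial.transform import Rotation as R
s=state();print(s['qpos'],s['position'],R.from_rotvec(s['eef_rot']).as_matrix().round(3))
im2,D=snap('top','top9');im,Ds=snap('side','side9')
for nm,I,D,cam,boxes in [('t',im2,D,'top',[('C',(255,305,385,455),.025,.06),('A',(190,240,290,325),.09,.13),('B',(190,240,325,355),.09,.13)]),('s',im,Ds,'side',[('C',(190,260,370,440),.025,.06)])]:
  cl=cloud(cam,D);Z=cl[:,:,2];i=I.astype(int);m=((Z>.025)&(i.max(2)<110)&(i.max(2)-i.min(2)<30)).astype(np.uint8)
  for n,box,lo,hi in boxes:
    q=np.zeros_like(m);q[box[0]:box[1],box[2]:box[3]]=1;q=(q*m>0)&(Z>lo)&(Z<hi)
    if q.sum()>10:print(nm,n,q.sum(),cv2.minAreaRect((cl[q][:,:2]*1000).astype(np.float32)),np.median(Z[q]))
a=cv2.resize(im[160:330,210:450,::-1],None,fx=2.5,fy=2.5); b=cv2.resize(im2[180:310,240:480,::-1],None,fx=2.5,fy=2.5)
cv2.imwrite('pics/c9.png',np.vstack([a,b])[:800])
cv2.imwrite('pics/c9.png',cv2.resize(np.vstack([a,b]),(480,600)))
E
```

```text
time_s: 41.8
position: [0.6639, -0.0743, 0.2056]
eef_rot: [-1.754, -1.803, 0.723]
wrist_force: [0.2, -0.6, 0.2]
grip_width: 0.0497
time_s: 43.05
position: [0.4139, -0.266, 0.226]
eef_rot: [2.178, 2.233, 0.02]
wrist_force: [0.6, -0.7, -0.0]
grip_width: 0.0601
[-0.73422694  0.29461093  1.67379304  0.01293984  1.15065302 -2.33531226] [ 0.41393894 -0.26604854  0.22602616] [[-0.025  0.999  0.025]
 [ 1.     0.025 -0.006]
 [-0.007  0.024 -1.   ]]
t C 27 ((449.440185546875, -234.22161865234375), (10.498331069946289, 25.041574478149414), 49.82358932495117) 0.03688660677766416
t A 278 ((618.462890625, -8.771539688110352), (39.29755401611328, 37.95266342163086), 11.611710548400879) 0.10992416760448617
t B 278 ((623.9908447265625, -75.32760620117188), (37.455772399902344, 38.63170623779297), 89.58393096923828) 0.10963693764713418
s C 471 ((444.5581359863281, -326.1358947753906), (44.530174255371094, 204.35577392578125), 8.436661720275879) 0.0369595674995335
```

View pics/c9.png

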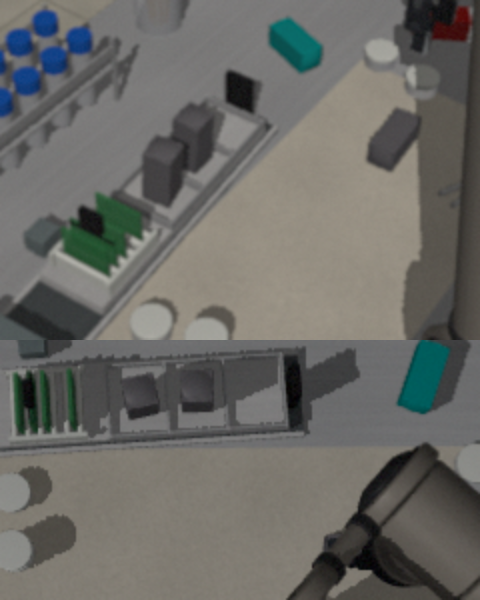

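Run:
```python
from scipy.spatial.transform import Rotation as R
from h import *
s=state(); C=R.from_rotvec(s['eef_rot']); t=np.radians(2.7)
T=R.from_matrix([[np.cos(t),np.sin(t),0],[np.sin(t),-np.cos(t),0],[0,0,-1.]])
print((T*C.inv()).as_rotvec(degrees=True),(np.array([.4405,-.272,.13])-s['position'])*100)
for u in [(478,241),(473,273)]: print(at_z('top',u,.026))
```

```text
[  1.36298577   0.80734216 -88.64530229] [ 2.64943961 -0.52329814 -9.5712026 ]
[ 0.54432105 -0.41830077  0.026     ]
[ 0.46581649 -0.40233281  0.026     ]
```

```bash
python3 -m handwheel '{"xyz":[[0,0,0],[0.5,0,0],[1,0,0],[1.5,0,-2],[2,-0.3,-4],[2.65,-0.5,-6],[2.65,-0.5,-8],[2.65,-0.5,-9.6],[2.65,-0.5,-9.6],[2.65,-0.5,-9.6]],"angular":[[0.15,0.1,-10],[0.3,0.2,-20],[0.45,0.3,-30],[0.6,0.4,-40],[0.75,0.45,-50],[0.9,0.55,-60],[1.1,0.65,-70],[1.2,0.7,-80],[1.4,0.8,-88.6],[1.4,0.8,-88.6]],"gripper":[6,6,6,6,6,6,6,6,6,6]}'
python3 -m handwheel '{"xyz":[[0,0,-4],[0,0,-8],[0,0,-10.1],[0,0,-10.1],[0,0,-10.1],[0,0,-10.1],[0,0,-10.1],[0,0,-10.1],[0,0,-10.1],[0,0,-10.1]],"angular":[[0,0,0],[0,0,0],[0,0,0],[0,0,0],[0,0,0],[0,0,0],[0,0,0],[0,0,0],[0,0,0],[0,0,0]],"gripper":[6,6,6,6,6,3,3,3,3,3]}'
python3 -m handwheel '{"xyz":[[0,0,0],[0,0,1],[0,0,3],[0,0,6],[0,0,8],[0,0,8],[0,0,8],[0,0,8],[0,0,8],[0,0,8]],"angular":[[0,0,0],[0,0,0],[0,0,0],[0,0,0],[0,0,0],[0,0,0],[0,0,0],[0,0,0],[0,0,0],[0,0,0]],"gripper":[3,3,3,3,3,3,3,3,3,3]}'
python3 -c "
from h import *
from scipy.spatial.transform import Rotation as R
feel(92.7,10); s=state(); print(s['qpos'],s['wrist_force'],R.from_rotvec(s['eef_rot']).as_matrix().round(3))"
```

```text
time_s: 44.4
position: [0.4414, -0.2694, 0.1285]
eef_rot: [-3.137, -0.082, -0.013]
wrist_force: [0.0, 0.0, 1.1]
grip_width: 0.0601
time_s: 45.65
position: [0.441, -0.2698, 0.0278]
eef_rot: [-3.137, -0.08, -0.012]
wrist_force: [0.1, 0.6, 6.3]
grip_width: 0.0375
time_s: 46.9
position: [0.44, -0.2691, 0.1059]
eef_rot: [-3.134, -0.08, -0.008]
wrist_force: [-0.5, 0.3, -2.3]
grip_width: 0.037
offset along axis mm [ 6.1 24.6  6.8 11.2 11.2 13.8 -5.7 16.  26.4 34.1] mean 14.444086197119454 perp 5.285947182988455
[-0.70206681  0.4935818   1.7423477   0.00992809  0.90511215 -0.75903886] [ 0.42386759 -0.26798692 -3.22919397] [[ 0.999  0.051  0.005]
 [ 0.051 -0.999  0.006]
 [ 0.006 -0.005 -1.   ]]
```

```bash
python3 -m handwheel '{"xyz":[[0,0,-3],[0,0,-6],[0,0,-7.4],[0,0,-7.8],[0,0,-7.8],[0,0,-7.8],[0,-0.4,-7.5],[0,-0.4,-7.5],[0,-0.4,-7.5],[0,-0.4,-7.4]],"angular":[[0,0,0],[0,0,0],[0,0,0],[0,0,0],[0,0,0],[0,0,0],[10,0.5,0],[20,1,0],[30,1.5,0],[40,2,0]],"gripper":[3,3,3,3,5.4,5.4,5.4,5.4,5.4,5.4]}'
python3 -m handwheel '{"xyz":[[0,0,0],[0,0,0],[0,0,0],[0,0,0],[0,0,0],[0,0,0],[0,0,0],[0,0,0],[0,0,0],[0,0,0]],"angular":[[5,0.3,0],[5,0.3,0],[5,0.3,0],[5,0.3,0],[5,0.3,0],[5,0.3,0],[5,0.3,0],[5,0.3,0],[5,0.3,0],[5,0.3,0]],"gripper":[5.4,5.4,5.4,3,3,3,3,3,3,3]}'
python3 -m handwheel '{"xyz":[[0,0,1],[0,0,3],[0,0,6],[0,0,9],[0,0,12],[0,0,15],[0,0,15],[0,0,15],[0,0,15],[0,0,15]],"angular":[[0,0,0],[0,0,0],[-10,-0.5,0],[-20,-1,0],[-30,-1.5,0],[-40,-2,0],[-45,-2.3,0],[-45,-2.3,0],[-45,-2.3,0],[-45,-2.3,0]],"gripper":[3,3,3,3,3,3,3,3,3,3]}'
python3 -c "
from h import *
from scipy.spatial.transform import Rotation as R
feel(92.9,6); s=state(); print(s['position'],s['qpos'],s['wrist_force'],R.from_rotvec(s['eef_rot']).as_matrix().round(3))
im,D=snap('top','top10'); print([(r['uv'],r['confidence']) for r in pinpoint('bay0','top')[:3]],[(r['uv'],r['confidence']) for r in pinpoint('push_plate','top')[:1]])"
```

```text
time_s: 48.65
position: [0.4407, -0.2744, 0.0338]
eef_rot: [-2.434, -0.06, 0.012]
wrist_force: [0.5, -0.3, -1.6]
grip_width: 0.0542
time_s: 49.9
position: [0.4405, -0.273, 0.0333]
eef_rot: [-2.349, -0.057, 0.018]
wrist_force: [0.2, 0.3, 6.8]
grip_width: 0.0367
time_s: 51.15
position: [0.4399, -0.2738, 0.1817]
eef_rot: [-3.133, -0.077, -0.007]
wrist_force: [-0.0, 0.1, -2.7]
grip_width: 0.0373
offset along axis mm [-11.1 -14.6   8.2 -10.5 -12.5   6.7] mean -5.641151909265442 perp 2.403234439197337
[ 0.44006072 -0.27345048  0.18196366] [-0.70858771  0.39870579  1.65020418  0.00907448  1.09296426 -0.76291929] [ 0.08702668 -0.08223202 -2.95781665] [[ 0.999  0.05   0.005]
 [ 0.05  -0.999  0.006]
 [ 0.005 -0.006 -1.   ]]
[([307.1, 211.8], 0.94), ([338.6, 206.6], 0.61), ([367.5, 205.8], 0.57)] [([390.6, 200.3], 0.97)]
```

```bash
python3 -c "
from h import *
feel(92.9,12)
im,D=snap('side','side10')
cv2.imwrite('pics/s10.png',cv2.resize(im[110:270,330:530,::-1],None,fx=3,fy=3,interpolation=cv2.INTER_CUBIC))"
```

```text
offset along axis mm [ 2.6 -4.3 20.  -0.3 28.6  9.4  4.7  6.1  3.9 -5.   0.7 28.2] mean 7.880774290864667 perp -0.8831981177425782
```

View pics/s10.png

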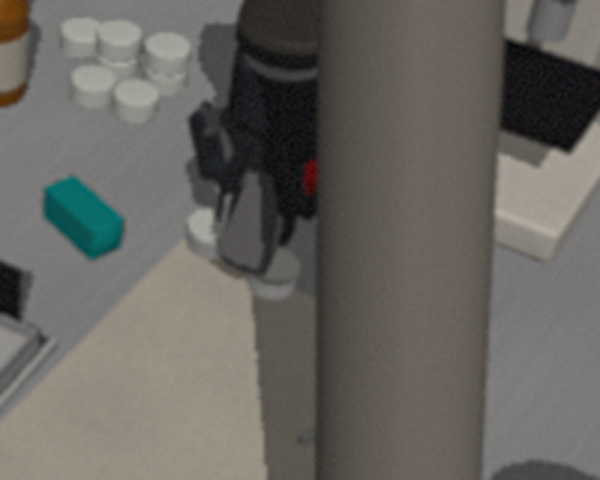

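Averaged over 18 readings the offset is positive and near the expected +8 mm, so the heavy end is confirmed. Next I carry C to bay 2, yawing on the way.

```bash
python3 -m handwheel '{"xyz":[[2,1,1],[4,2,2],[6,3,2],[8,4,2],[11,6,2],[14,8,2],[17,10,2],[19,11.5,1],[20.8,12.3,0],[20.8,12.3,0]],"angular":[[0,0,-9.3],[0,0,-18.6],[0,0,-27.9],[0,0,-37.2],[0,0,-46.5],[0,0,-55.8],[0,0,-65.1],[0,0,-74.4],[0,0,-83.7],[0,0,-93]],"gripper":[3,3,3,3,3,3,3,3,3,3]}'
python3 -m handwheel '{"xyz":[[0,0,0],[0,0,0],[0,0,0],[0,0,0],[0,0,0],[0,0,-1],[0,0,-2],[0,0,-3],[0,0,-3],[0,0,-3]],"angular":[[0,0,0],[0,10,0],[0,20,0],[0,30,0],[0,40,0],[0,45,0],[0,45,0],[0,45,0],[0,45,0],[0,45,0]],"gripper":[3,3,3,3,3,3,3,3,3,3]}'
python3 -c "
from h import *
from scipy.spatial.transform import Rotation as R
s=state(); print(s['position'],s['qpos'],s['wrist_force'],s['grip_width'],R.from_rotvec(s['eef_rot']).as_matrix().round(3))
im,D=snap('top','top11')
cv2.imwrite('pics/t11.png',cv2.resize(im[130:260,280:440,::-1],None,fx=4,fy=4,interpolation=cv2.INTER_CUBIC))"
```

```text
time_s: 53.5
position: [0.6487, -0.149, 0.1805]
eef_rot: [2.215, -2.227, 0.009]
wrist_force: [-0.1, -0.7, -2.0]
grip_width: 0.0371
time_s: 54.75
position: [0.6483, -0.1505, 0.1548]
eef_rot: [1.764, -1.763, -0.715]
wrist_force: [-0.7, 0.0, -2.5]
grip_width: 0.0372
[ 0.64828354 -0.15047226  0.15481945] [-0.26102647  1.24850692  0.25391039 -0.27370149  2.37826382  1.18421222] [-0.69124208  0.02983923 -2.46992846] 0.03715806703988646 [[ 0.003 -0.713 -0.701]
 [-1.     0.002 -0.006]
 [ 0.006  0.701 -0.713]]
```

View pics/t11.png

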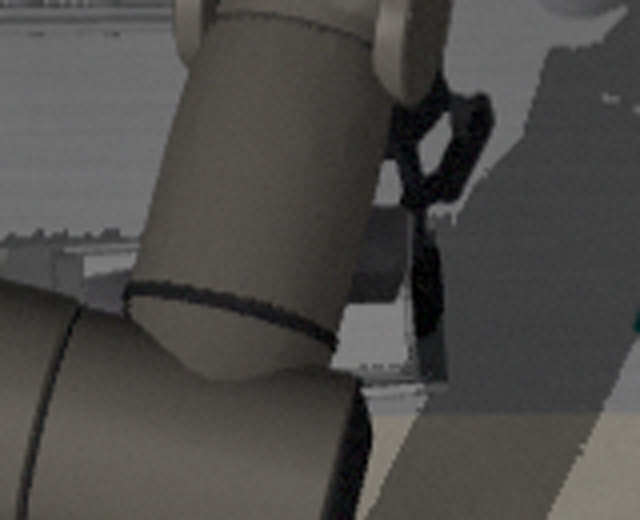

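Float C hangs upright over bay 2 at crop (375,255), with the right finger close to the push plate at (425,290). I shift 5 mm in +y, lower, and open only a little.

```bash
python3 -m handwheel '{"xyz":[[0,0.5,-1],[0,0.5,-3],[0,0.5,-5],[0,0.5,-6.5],[0,0.5,-7.5],[0,0.5,-8],[0,0.5,-8.15],[0,0.5,-8.15],[0,0.5,-8.15],[0,0.5,-8.15]],"angular":[[0,0,0],[0,0,0],[0,0,0],[0,0,0],[0,0,0],[0,0,0],[0,0,0],[0,0,0],[0,0,0],[0,0,0]],"gripper":[3,3,3,3,3,3,3,3,3,3]}'
python3 - <<'E'
from h import *
F=[]
for i in range(3): grab_frame('top'); F.append(state()['wrist_force'])
print(np.mean(F,0),state()['position'],state()['grip_width'])
E
```

```text
time_s: 56.05
position: [0.6483, -0.1453, 0.0712]
eef_rot: [1.762, -1.761, -0.718]
wrist_force: [-0.9, -0.0, -2.2]
grip_width: 0.0373
[ 0.27684626  0.13786084 -2.3580237 ] [ 0.64820282 -0.14528185  0.07094574] 0.03744139997143518
```

```bash
python3 -m handwheel '{"xyz":[[0,0,-0.1],[0,0,-0.2],[0,0,-0.3],[0,0,-0.3],[0,0,-0.3],[0,0,-0.3],[0,0,-0.3],[0,0,-0.3],[0,0,-0.3],[0,0,-0.3]],"angular":[[0,0,0],[0,0,0],[0,0,0],[0,0,0],[0,0,0],[0,0,0],[0,0,0],[0,0,0],[0,0,0],[0,0,0]],"gripper":[3,3,3,3,3,3,3,3,3,3]}'
python3 - <<'E'
from h import *
F=[]
for i in range(3): grab_frame('top'); F.append(state()['wrist_force'])
print(np.mean(F,0),state()['position'],state()['grip_width'])
E
```

```text
time_s: 57.45
position: [0.6482, -0.1453, 0.0678]
eef_rot: [1.762, -1.761, -0.718]
wrist_force: [-0.5, -0.1, -2.9]
grip_width: 0.0367
[ 0.3674569  -0.08201014 -2.83073591] [ 0.64816766 -0.14526033  0.06778669] 0.03682751491501137
```

```bash
python3 -m handwheel '{"xyz":[[0,0,-0.1],[0,0,-0.2],[0,0,-0.25],[0,0,-0.25],[0,0,-0.25],[0,0,-0.25],[0,0,-0.25],[0,0,-0.25],[0,0,-0.25],[0,0,-0.25]],"angular":[[0,0,0],[0,0,0],[0,0,0],[0,0,0],[0,0,0],[0,0,0],[0,0,0],[0,0,0],[0,0,0],[0,0,0]],"gripper":[3,3,3,3,3,3,3,3,3,3]}'
python3 - <<'E'
from h import *
F=[]
for i in range(3): grab_frame('top'); F.append(state()['wrist_force'])
print(np.mean(F,0),state()['position'],state()['grip_width'])
E
```

```text
time_s: 58.85
position: [0.6482, -0.1453, 0.0669]
eef_rot: [1.762, -1.762, -0.718]
wrist_force: [0.6, -0.7, 5.6]
grip_width: 0.037
[ 0.81031592 -0.08313194  5.40847743] [ 0.64823494 -0.14526744  0.06688799] 0.03677236437102922
```

```bash
python3 -m handwheel '{"xyz":[[0,0,0],[0,0,0],[0,0,0],[0.7,0,0.7],[2,0,2],[3.5,0,3.5],[3.5,0,5],[3.5,0,8],[3.5,0,11],[3.5,0,14]],"angular":[[0,0,0],[0,0,0],[0,0,0],[0,0,0],[0,0,0],[0,0,0],[0,-8,0],[0,-18,0],[0,-28,0],[0,-38,0]],"gripper":[4,4.5,4.5,4.5,4.5,4.5,4.5,4.5,4.5,4.5]}'
python3 -m handwheel '{"xyz":[[-1,-2,0],[-4,-6,0],[-6,-9,0],[-8,-12,0],[-8,-15,0],[-8,-16,0],[-8,-16,0],[-8,-16,0],[-8,-16,0],[-8,-16,0]],"angular":[[0,-7,0],[0,-7,0],[0,-7,0],[0,-7,0],[0,-7,0],[0,-7,0],[0,-7,0],[0,-7,0],[0,-7,0],[0,-7,0]],"gripper":[0,0,0,0,0,0,0,0,0,0]}'
python3 - <<'E'
from h import *
from scipy.spatial.transform import Rotation as R
s=state();print(s['qpos'],s['position'],R.from_rotvec(s['eef_rot']).as_matrix().round(3))
im2,D=snap('top','top12');im,Ds=snap('side','side12')
cl=cloud('top',D);Z=cl[:,:,2]
i=im2.astype(int);m=((Z>.025)&(i.max(2)<110)&(i.max(2)-i.min(2)<30)).astype(np.uint8)
for n,box,lo,hi in [('A',(190,240,290,325),.09,.13),('B',(190,240,325,355),.09,.13),('C',(180,240,350,385),.09,.13),('plate',(180,225,375,410),.07,.09),('tab',(190,240,235,285),.09,.125)]:
    q=np.zeros_like(m);q[box[0]:box[1],box[2]:box[3]]=1;q=(q>0)&(Z>lo)&(Z<hi)
    if n!='tab': q&=m>0
    if q.sum()>10:print(n,q.sum(),cv2.minAreaRect((cl[q][:,:2]*1000).astype(np.float32)),np.median(Z[q]))
a=cv2.resize(im[160:330,210:450,::-1],None,fx=2.5,fy=2.5); b=cv2.resize(im2[180:310,240:480,::-1],None,fx=2.5,fy=2.5)
cv2.imwrite('pics/c12.png',cv2.resize(np.vstack([a,b]),(480,600)))
E
```

```text
time_s: 60.25
position: [0.6831, -0.1452, 0.2076]
eef_rot: [2.16, -2.164, -0.111]
wrist_force: [0.9, 0.2, 0.8]
grip_width: 0.0448
time_s: 61.5
position: [0.6034, -0.3045, 0.2054]
eef_rot: [2.22, -2.222, 0.012]
wrist_force: [-0.0, -0.0, -0.1]
grip_width: -0.0001
[-0.57981302  0.65590479  1.13197938 -0.00195278  1.34602582  0.99216378] [ 0.60341859 -0.30451708  0.20540144] [[-0.001 -1.     0.005]
 [-1.     0.001 -0.006]
 [ 0.006 -0.005 -1.   ]]
A 279 ((618.1272583007812, -8.822431564331055), (39.581844329833984, 37.966880798339844), 12.821183204650879) 0.10979791238002086
B 273 ((624.1077880859375, -76.52417755126953), (38.93626403808594, 37.52939987182617), 3.356154680252075) 0.10971732488899279
C 272 ((628.5701904296875, -145.044677734375), (37.74172592163086, 38.53419876098633), 1.1832159757614136) 0.1094448311780353
plate 94 ((629.1530151367188, -188.70167541503906), (28.7115535736084, 54.93962478637695), 60.850608825683594) 0.08311962088300615
tab 80 ((621.7184448242188, 123.70838928222656), (37.046043395996094, 15.938444137573242), 19.60591697692871) 0.11156767502081033
```

View pics/c12.png

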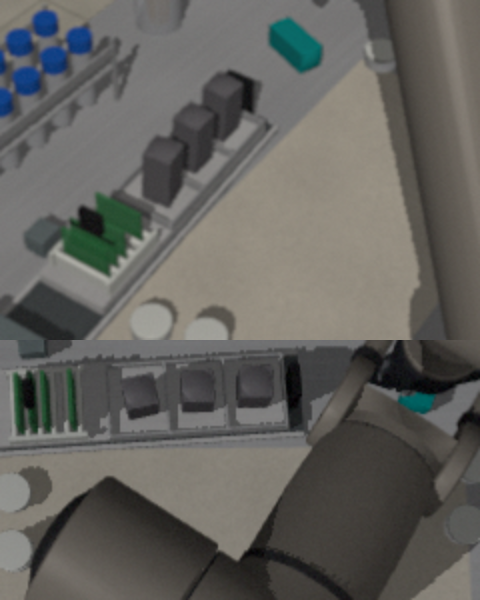

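All three floats stand (tops at z 0.11), the carrier is down, and the drain holds no second carrier. Now the closed fingers go behind the push plate.

```bash
python3 -m handwheel '{"xyz":[[2,3,0],[3.7,5.4,0],[3.7,5.4,-3],[3.7,5.4,-6],[3.7,5.4,-9],[3.7,5.4,-12],[3.7,5.4,-12],[3.7,6,-12],[3.7,7,-12],[3.7,7.5,-12]],"angular":[[0,0,0],[0,0,0],[0,0,0],[0,0,0],[0,0,0],[0,0,0],[0,0,0],[0,0,0],[0,0,0],[0,0,0]],"gripper":[0,0,0,0,0,0,0,0,0,0]}'
python3 -m handwheel '{"xyz":[[0,0.4,0],[0,0.8,0],[0,1.2,0],[-0.05,1.6,0],[-0.1,2,0],[-0.1,2.4,0],[-0.1,2.8,0],[-0.15,3.2,0],[-0.15,3.6,0],[-0.2,4,0]],"angular":[[0,0,0],[0,0,0],[0,0,0],[0,0,0],[0,0,0],[0,0,0],[0,0,0],[0,0,0],[0,0,0],[0,0,0]],"gripper":[0,0,0,0,0,0,0,0,0,0]}'
python3 - <<'E'
from h import *
s=state();print(s['position'],s['wrist_force'])
im2,D=snap('top','top13')
cl=cloud('top',D);Z=cl[:,:,2];i=im2.astype(int);m=((i.max(2)<110)&(i.max(2)-i.min(2)<30))
for n,box,lo,hi in [('A',(185,240,240,325),.1,.115),('plates',(190,240,200,300),.07,.09)]:
    q=np.zeros(m.shape,bool);q[box[0]:box[1],box[2]:box[3]]=1;q=q&(Z>lo)&(Z<hi)
    nn,l,st,c=cv2.connectedComponentsWithStats(q.astype(np.uint8))
    for k in range(1,nn):
        if st[k,4]>30: print(n,st[k,4],np.round(cv2.minAreaRect((cl[l==k][:,:2]*1000).astype(np.float32))[0],1))
E
```

```text
time_s: 62.85
position: [0.6407, -0.2293, 0.0866]
eef_rot: [-2.22, 2.222, -0.015]
wrist_force: [-0.5, -0.4, 0.1]
grip_width: 0.0001
time_s: 64.1
position: [0.6383, -0.19, 0.0853]
eef_rot: [2.219, -2.223, 0.013]
wrist_force: [0.8, -1.0, -0.0]
grip_width: -0.0001
[ 0.63825389 -0.1899854   0.08533773] [ 0.84321254 -1.02138546 -0.03504093]
A 50 [623.8 -40.2]
A 249 [618.9  13.9]
A 48 [617.4 148.9]
plates 68 [619.6  99.1]
plates 75 [615.3 162.8]
plates 66 [617.1 130.7]
```

```bash
python3 -m handwheel '{"xyz":[[0,0.3,0],[-0.05,0.6,0],[-0.05,0.9,0],[-0.1,1.2,0],[-0.1,1.5,0],[-0.1,1.8,0],[-0.1,2.1,0],[-0.15,2.4,0],[-0.15,2.7,0],[-0.2,3,0]],"angular":[[0,0,0],[0,0,0],[0,0,0],[0,0,0],[0,0,0],[0,0,0],[0,0,0],[0,0,0],[0,0,0],[0,0,0]],"gripper":[0,0,0,0,0,0,0,0,0,0]}'
python3 -m handwheel '{"xyz":[[0,0.2,0],[0,0.4,0],[0,0.6,0],[0,0.8,0],[-0.05,1,0],[-0.05,1,0],[-0.05,1,0],[-0.05,1,0],[-0.05,1,0],[-0.05,1,0]],"angular":[[0,0,0],[0,0,0],[0,0,0],[0,0,0],[0,0,0],[0,0,0],[0,0,0],[0,0,0],[0,0,0],[0,0,0]],"gripper":[0,0,0,0,0,0,0,0,0,0]}'
cat > car.py <<'E'
from h import *
s=state();print(s['position'],s['wrist_force'])
im2,D=snap('top','top14')
cl=cloud('top',D);Z=cl[:,:,2]
for n,box,lo,hi in [('F',(170,240,240,375),.1,.115),('plates',(190,240,180,300),.07,.09)]:
    q=np.zeros(Z.shape,bool);q[box[0]:box[1],box[2]:box[3]]=1;q=q&(Z>lo)&(Z<hi)
    nn,l,st,c=cv2.connectedComponentsWithStats(q.astype(np.uint8))
    for k in range(1,nn):
        if st[k,4]>30: print(n,st[k,4],np.round(cv2.minAreaRect((cl[l==k][:,:2]*1000).astype(np.float32))[0],1))
E
python3 car.py
```

```text
time_s: 65.4
position: [0.6365, -0.1628, 0.0854]
eef_rot: [2.217, -2.223, 0.018]
wrist_force: [1.1, -6.6, -0.9]
grip_width: -0.0003
time_s: 66.65
position: [0.636, -0.153, 0.0854]
eef_rot: [2.217, -2.222, 0.019]
wrist_force: [0.1, -12.6, -2.5]
grip_width: -0.0
[ 0.63602816 -0.15302348  0.08537814] [  0.13079078 -12.62343905  -2.45990926]
F 244 [621.5 -18.1]
F 243 [614.4  52.2]
plates 76 [615.  167.6]
plates 71 [616.9 135.5]
plates 80 [613.7 199.5]
```

```bash
python3 -m handwheel '{"xyz":[[0,0.1,0],[0,0.2,0],[0,0.3,0],[0,0.4,0],[0,0.5,0],[0,0.5,0],[0,0.5,0],[0,0.5,0],[0,0.5,0],[0,0.5,0]],"angular":[[0,0,0],[0,0,0],[0,0,0],[0,0,0],[0,0,0],[0,0,0],[0,0,0],[0,0,0],[0,0,0],[0,0,0]],"gripper":[0,0,0,0,0,0,0,0,0,0]}'
python3 car.py
```

```text
time_s: 67.95
position: [0.6361, -0.1526, 0.0855]
eef_rot: [2.214, -2.22, 0.027]
wrist_force: [-0.9, -27.7, -6.0]
grip_width: 0.0001
[ 0.63606099 -0.15256288  0.08549831] [ -0.86764942 -27.74209698  -6.02951895]
F 233 [620.  -15.7]
F 250 [615.   51.3]
plates 75 [614.6 167.1]
plates 74 [616.4 135.8]
plates 80 [612.9 199.4]
```

The force rose to 28 N with no further motion, so the carriage is on its stop. I back off and check.

```bash
python3 -m handwheel '{"xyz":[[0,-0.5,0],[0,-1.5,0],[0,-3,0],[0,-6,0],[0,-9,2],[0,-12,6],[-3,-15,11],[-8,-19,14],[-13,-23,14],[-18,-26,14]],"angular":[[0,0,0],[0,0,0],[0,0,0],[0,0,0],[0,0,0],[0,0,0],[0,0,0],[0,0,0],[0,0,0],[0,0,0]],"gripper":[0,0,0,0,0,0,0,0,0,0]}'
python3 car.py
python3 - <<'E'
from h import *
im2=np.load('pics/top_i.npy');im,Ds=snap('side','side15')
a=cv2.resize(im[180:350,190:430,::-1],None,fx=2.5,fy=2.5); b=cv2.resize(im2[170:300,220:460,::-1],None,fx=2.5,fy=2.5)
cv2.imwrite('pics/c15.png',cv2.resize(np.vstack([a,b]),(480,600)))
E
```

```text
time_s: 69.25
position: [0.4604, -0.4028, 0.2261]
eef_rot: [2.22, -2.222, 0.015]
wrist_force: [0.5, -1.5, -0.3]
grip_width: -0.0001
[ 0.46044738 -0.40276733  0.22605573] [ 0.51684366 -1.52063603 -0.30347951]
F 253 [625.5 -83.5]
F 238 [620.  -16.8]
F 253 [615.1  52.4]
plates 74 [614.8 167.2]
plates 71 [617.2 135.6]
plates 81 [613.2 199.3]
```

View pics/c15.png

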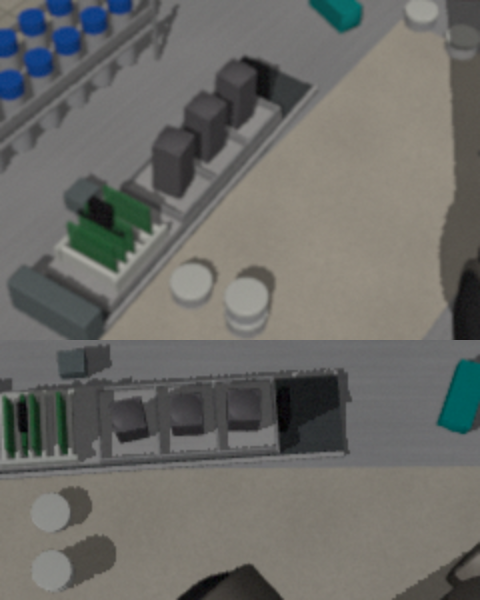

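The carriage stayed at its stop when I backed off, all three floats stand, and the carrier is in its slot. The robot is clear of everything.

```bash
python3 -c "
from h import *
print(sign_off(), state()['time_s'])"
```

```text
the job is handed in; nothing more can be done
the job is handed in; nothing more can be done
```

The carriage is loaded and pushed home, and I handed the job in after about 70 s of robot time. The scene had three floats and one slide carrier. I found the heavy end of each float by lifting it and reading the wrist moment, then stood each one heavy end down in its own bay. The carrier went into the empty slot farther along the way home, and only then did I push the carriage.

**Last checks:**
- **Floats:** all three are upright in the pan, with tops about 0.11 m above the bench. They did not shift in the pan during the push.
- **Carrier:** its tab top was at 0.112 m, as expected for fully down, when last measured before the push. It still looks down in its slot in the final pictures.
- **Carriage:** it moved about 61 mm and then stopped; the force rose to 28 N with no further motion. It held that position to within 1 mm when I backed off.
- **Pots and tube:** the two pots by the rack look unmoved in the final pictures. I did not re-measure the pots or the tube.

**Caveats:**
- The moment readings were noisy. One short series for float C disagreed with the others, and more samples plus the fact that it stands settled it.
- I worked out that the carriage is home from the force and position, because its travel cannot be read directly.

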